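# Slide the full lemon bin home and stack the empty one on it

## Task

Push the bin of lemons along the worktop, round the citrus press, into the steel rail until it stands fully home against the back bar; it is too heavy to carry, so keep it down on the worktop. Then fetch the empty bin from beside the coffee machine and set it gently on the full one, turned the way round in which it stacks squarely on the tabs with its lip over the full bin's plain end, instead of nesting down onto the fruit. Keep all the lemons in their bin, do not press on them, and leave the jars, tin, mug and timer where they are.

Things in the scene. Friction and masses are not known exactly. Their poses are not given: they have to be found in the camera images.
- full_bin: The full bin, holding four loose lemons, about 0.85 kg in all: grey plastic stack-and-nest bin, 184 x 142 mm over the rim, 78 mm high, tapering to a foot of 156 x 112 mm. Origin: centre of the underside; x along the length, towards the lip; z up. Starts upright at the front, lip roughly to the left (+y). Slides with a friction of about 0.6; push low, by the wall near the foot, not by the rim.
- empty_bin: The empty bin, same shape and axes as the full bin, about 0.2 kg, walls 4 mm. Tucked upright at the back right, lip towards the robot, between a fixed black coffee machine 354 mm high (right) and the tin, jam jar and a fixed oil cruet (left), 8 to 20 mm from its rim, so that only its lip end is free for fingers.
- full_bin_lip (a point): Middle of the outer edge of the full bin's lip, 106 mm along x and 74 mm above the underside. Only the +x end has a lip: a flange 60 mm wide at rim height (its turned-down edge 64 to 77 mm up); the other end is plain, with the rim's outer face at x = -92 mm.
- full_bin_tab (a point): Point above the middle of the full bin, 70 mm up. Inside each long wall are two tabs, 20 mm wide, at x = +50 and -20 mm, tops 72 mm up. A bin set in the same way round drops over them (slots in its foot) onto the fruit; turned half round (the lips at different ends), its walls (lower edges 2 mm up) stand on the tabs inside the rim, origin at this point, with about 5 mm play.
- empty_bin_lip (a point): Middle of the outer edge of the empty bin's lip, 106 mm along x and 74 mm above the underside. Rim and lip can be pinched together from above: 23 mm thick, outer face x = 106 mm, inner face x = 83 mm, clear 60 mm deep inside.
- empty_bin_side (a point): Top edge of the empty bin's rim in the middle of its long -y side (y = -67 mm, 78 mm up). The rim is a band 12 mm high and about 9 mm thick all round (outer faces y = +-71 mm, x = +-92 mm), to be pinched from above between tabs (x = -5 to +35 mm is free); the wall below leans in by 7 degrees.
- bin_rail: Low steel U rail (10 mm bar, axis 24 mm up), fixed, open to the robot: side bars 177 mm apart inside, flared front ends 73 mm in front of the origin. Origin: on the worktop where the centre of a bin's foot is when home; x towards the back bar (away from the robot), y left. The bin goes in with its length along y, has about 6 mm play each way and meets the back bar 0 to 2 mm beyond the origin.
- juice_press: Yellow citrus press with clear top, 158 mm wide, 212 mm high, fixed, close to the right of the rail: about 12 mm from the lip of a bin stacked in the rail lip to the right, too close for a finger; its front is about 50 mm in front of the rail's origin. Origin on the worktop; the round body, radius 78 mm, is centred 18 mm along its own y axis.
- jam_jar: Glass jam jar with green lid, 63 mm across, 104 mm high, loose, second along the empty bin's left side. Origin: centre of the underside.
- tin: Food tin, 76 mm across, 110 mm high, loose, first (nearest the robot) along the empty bin's left side. Origin: centre of the underside.
- mug: White mug with handle, 82 x 112 x 94 mm, loose, left of the rail. Origin: centre of the underside.
- timer: Kitchen timer, 66 mm across, 58 mm high, loose, left of the rail. Origin: centre of the underside.
- spice: Spice jar with red cap, 47 mm across, 97 mm high, loose, left of the rail. Origin: centre of the underside.
- lemon_0: A lemon, 70 x 51 x 52 mm, 85 g, loose in the full bin; its top is 57 mm above the bin's foot. Origin at the middle of the side it lies on at the start; it may roll a little.
- lemon_1: A lemon, 70 x 51 x 52 mm, 85 g, loose in the full bin; its top is 57 mm above the bin's foot. Origin at the middle of the side it lies on at the start; it may roll a little.
- lemon_2: A lemon, 70 x 51 x 52 mm, 85 g, loose in the full bin; its top is 57 mm above the bin's foot. Origin at the middle of the side it lies on at the start; it may roll a little.
- lemon_3: A lemon, 70 x 51 x 52 mm, 85 g, loose in the full bin; its top is 57 mm above the bin's foot. Origin at the middle of the side it lies on at the start; it may roll a little.
Things that resemble listed ones, but are neither listed nor needed, are in the scene too. What is shaped like the empty_bin but orange is not meant.

How it is judged:
By the outcome, as a careful person would: the job done as asked, in the order asked, and still so for the second after the job is handed in, with the robot touching nothing.
It also fails if it takes over 72 s, if anything falls off the work surface, if the arm or the gripper's body presses on something with over 40 N, if the wrist force passes 120 N, or if a joint passes its speed limit or range.

## Robot

A 7-joint arm with a two-finger parallel gripper is mounted at the origin on a cart in front of the work surface, level with it; the furniture and walls round the work are solid. World frame = base frame: x ahead of the robot, y to its left, z up, the work surface at z = 0. Lengths are in m, angles in rad, forces in N, time in s.
With the tool pointing down it reaches from about 0.425 to 0.875 m from the base axis. Payload 4.7 kg.
Tool frame: the origin (TCP) lies at the very end of the fingers, on their centre line; the grasp point (between the pads) lies 19 mm behind it; z points along the fingers, y is the line along which they close (so a half turn about z gives the same grasp; the last joint's range is limited). The gripper opens to 85 mm and grips with 20 to 120 N. Pads are 22 mm wide; open, the fingers measure 114 mm over their backs; the gripper's body (76 mm by 85 mm) begins 54 mm behind the grasp point. The pads swing forward as they close: fully open they stand 13 mm farther back than shut.
Start: joints at [1.127, 0.321, -0.07, 1.45, 0.023, 1.371, -0.057], TCP at [0.287, -0.583, 0.231] pointing down, gripper open.
Joint ranges: [-2.86, 2.86], [-0.3, 2.09], [-1.38, 1.24], [0.06, 2.45], [-1.56, 4.7], [0.09, 2.05], [-2.69, 2.69]. Speed limits (rad/s): [2.57, 2.57, 3.14, 3.14, 3.14, 3.14, 3.14].

## Interface

Orientations are given as a rotation vector (axis times angle).
In Python, from workcell import monitor, imaging, robot gives the robot as it stands.
- The arm moves only by the tool move_arm, never from a script. Its argument "deltas" is a list of rows, each a list of 7 numbers: the turn, a rotation vector about the tool's x, y, z in degrees, then the shift along the tool's x, y, z in mm, then the finger opening in mm, from 0 to 85.4. A call has exactly 10 rows; each row is the pose to reach, as a shift and turn from the pose commanded when the call began, along the tool's axes at that moment; what a row does not reach only later rows make up. A row lasts 1/10 s, in which the tool goes at most 50 mm and 8.59 degrees, less where a joint would pass 70% of its speed; a pose out of reach is approached as far as the arm can. A call with a gripper value outside its range is refused whole. The fingers move at their own pace and stop on an object; "force" is the grip in N (left out, the last holds). Time passes only in rows, so rows that repeat a pose let the fingers close, or fill a call up. It gives the time, the measured TCP pose, the force, the opening and the grip force at its end, in the units of the state.
- monitor.read_state(): the state, without advancing time (a new reading comes with each control period).
- imaging.get_image(name): name is "side" or "top" or "wrist"; returns the picture (480x640x3 uint8, blue, green, red); there is no depth.
- imaging.calibration(name): a dict with "fx", "fy", "cx", "cy" (pixels), "k1" (the pictures are not rectified: a ray, as slopes to the right and down, at radius r is drawn at 1 + k1 r^2 times it, then the intrinsics apply), "R" (3x3) and "t" (3): a world point X has camera coordinates R X + t; the wrist camera has in their place "tool_from_camera" (4x4, takes a point from camera to tool coordinates, whose origin is the TCP and whose axes are the flange's). Camera axes: x right, y down, z forward; pixel columns grow to the right and rows downward; lengths in m; the calibration is good to about 2 mm. A picture is of the moment at which its call begins: read the wrist's pose just before it. calibration takes no time and is no camera call.
- robot.job_done(): hands the job in; it is judged then, once.
The state is a dict: "clock": time; "q": joint angles; "dq": joint speeds; "tau": joint torques, N m; "position": TCP position; "eef_rot": TCP orientation; "ft_force": force on the tool from outside, world axes, zero at the start; "moment": the same for the moment, N m; "width": opening from 0.0 (shut) to 1.0 (fully open); "finger_force": force on a finger pad.
Only numpy, scipy, OpenCV 4.12 (cv2) and the standard library are available. Lean on these libraries where they do the work, as an engineer would, in place of code of your own. Each camera call takes 0.05 s, during which the arm holds its last target. There are 200 camera calls.

## Working session

There is one attempt and no reset: what is moved stays moved. The work goes in short steps, Python scripts to look and compute and a tool call to move; the robot and the scene stay as the last step left them, time stands still between calls to the robot, and variables do not carry over. Pictures are saved under pics/ and viewed, at most 10 in all, crops included, and the job is handed in when it is done.

Besides the shell and the picture viewer there is one more tool, called after "Emit:" as name(argument=value, ...), one argument or row to a line, values as JSON. move_arm: Moves the arm, as the interface text tells. Its arguments: {"type":"object","properties":{"deltas":{"type":"array","items":{"type":"array","items":{"type":"number"}}},"force":{"type":"number"}},"required":["deltas"]}

```bash
ls; mkdir -p pics
python3 - <<'E'
from workcell import monitor, imaging, robot
import cv2
s=monitor.read_state(); print({k:s[k] for k in ('clock','position','eef_rot','ft_force','width')})
for n in ('top','side'):
    cv2.imwrite(f'pics/{n}0.png',imaging.get_image(n)); c=imaging.calibration(n); print(n,c)
print(imaging.calibration('wrist'))
E
```

```text
pics
{'clock': 0.0, 'position': array([ 0.28699444, -0.5825853 ,  0.23021101]), 'eef_rot': array([-3.05781249e+00, -7.12446776e-01,  8.41388737e-04]), 'ft_force': array([ 0.69514011,  0.19785024, -0.07580775]), 'width': 0.9965594711803036}
top {'fx': 515.9626387364201, 'fy': 515.9626387364201, 'cx': 322.40078497359764, 'cy': 235.8072627151343, 'k1': -0.06541364138713116, 'R': array([[ 0.02163854, -0.99962746, -0.0166346 ],
       [-0.98532116, -0.01850483, -0.16970499],
       [ 0.16933395,  0.02006259, -0.98535451]]), 't': array([-0.1230886 ,  0.59606782,  1.49775523])}
side {'fx': 483.06406176164205, 'fy': 483.06406176164205, 'cx': 313.4429740035633, 'cy': 243.4200359624017, 'k1': 0.008057002879646006, 'R': array([[-0.8850183 , -0.46553105, -0.00484323],
       [-0.29443291,  0.56774246, -0.76875078],
       [ 0.36062706, -0.6789325 , -0.63953012]]), 't': array([0.47870768, 0.316567  , 1.48604558])}
{'fx': 333.4541108989247, 'fy': 333.4541108989247, 'cx': 315.4376621502056, 'cy': 239.64615770805847, 'k1': -0.002086759006894949, 'tool_from_camera': array([[ 1.09379944e-04, -9.53123031e-01, -3.02583006e-01,
         7.71254443e-02],
       [ 9.99999943e-01,  2.00579665e-04, -2.70329660e-04,
         1.91119973e-04],
       [ 3.18349423e-04, -3.02582959e-01,  9.53122999e-01,
        -1.42704768e-01],
       [ 0.00000000e+00,  0.00000000e+00,  0.00000000e+00,
         1.00000000e+00]])}
```

View pics/top0.png

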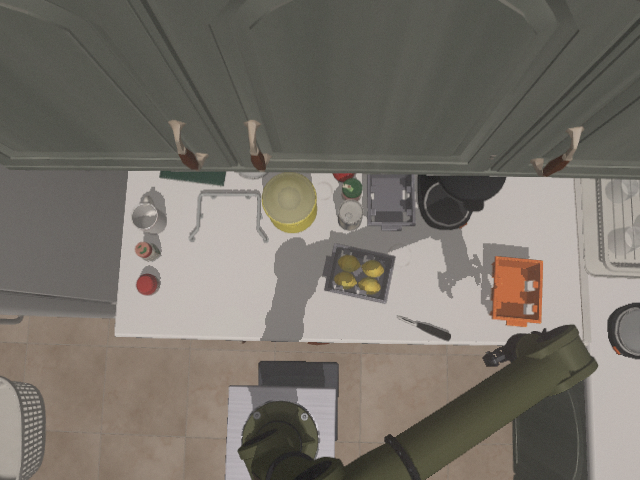

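View pics/side0.png

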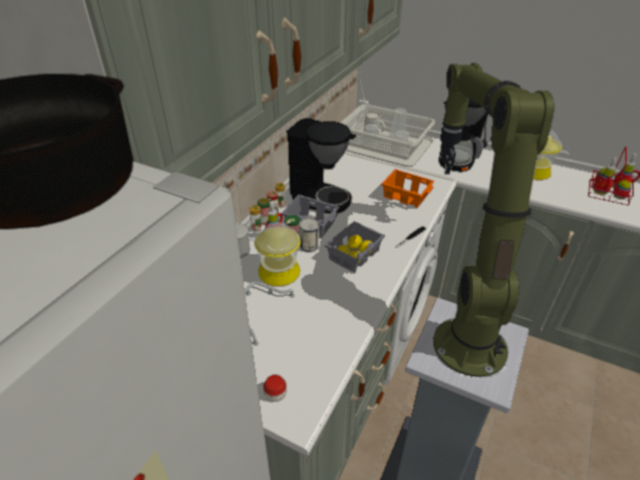

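Top view: full bin with lemons at about (359,274), lip to the left (328,272). Empty grey bin at about (391,200), lip at (390,228). The rail spans (190..267, 192..240) and the press is at (290,202). The orange bin at (517,290) is the look-alike, not meant. The only grey bin without fruit, beside the coffee machine (446,200), is the empty one. I'll confirm that in an enlarged crop.

```bash
cat > h.py <<'E'
import numpy as np, cv2
from scipy.spatial.transform import Rotation as Rn
from workcell import monitor, imaging, robot
def cam(n, s=None):
    c=imaging.calibration(n)
    K=np.array([[c['fx'],0,c['cx']],[0,c['fy'],c['cy']],[0,0,1]]); D=np.array([c['k1'],0,0,0])
    if n=='wrist':
        T=np.eye(4); T[:3,:3]=Rn.from_rotvec(s['eef_rot']).as_matrix(); T[:3,3]=s['position']
        M=np.linalg.inv(T@c['tool_from_camera']); return K,D,M[:3,:3],M[:3,3]
    return K,D,np.array(c['R']),np.array(c['t'])
def unproj(C,uv,z):
    K,D,R,t=C
    p=cv2.undistortPoints(np.array(uv,float).reshape(-1,1,2),K,D)[:,0]
    d=np.c_[p,np.ones(len(p))]@R; o=-R.T@t; z=np.broadcast_to(z,len(p))
    return o+d*((z-o[2])/d[:,2])[:,None]
def proj(C,X):
    K,D,R,t=C
    return cv2.projectPoints(np.array(X,float).reshape(-1,3),cv2.Rodrigues(R)[0],t,K,D)[0][:,0]
def crop(im,x0,y0,x1,y1,f,name):
    cv2.imwrite(name,cv2.resize(im[y0:y1,x0:x1],None,fx=f,fy=f,interpolation=cv2.INTER_CUBIC))
E
python3 - <<'E'
from h import *
im=cv2.imread('pics/top0.png'); crop(im,180,165,450,310,2.95,'pics/crop0.png')
print(-cam('top')[2].T@cam('top')[3])
E
```

```text
[ 0.33636089 -0.14206146  1.57492802]
```

View pics/crop0.png

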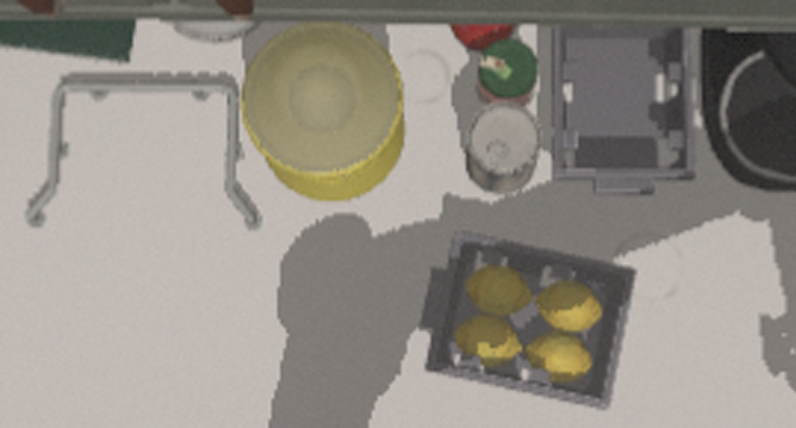

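The crop confirms it. The grey bin at crop (625,100) is empty, with its lip towards the robot at (625,190), and it stands between the coffee machine and the tin and jar, so it is the one meant. Full bin rim corners are at crop (460,232), (635,268), (606,408) and (428,370), with the lip at (429,297). The rail has its back bar at v≈80 and side bars at u≈57 and 234.

Run:
```python
from h import *
C=cam('top'); f=2.95
def P(uv,z): 
    uv=np.array(uv,float); return unproj(C,(uv+.5)/f-.5+[180,165],z)
np.set_printoptions(precision=4,suppress=True)
fb=P([(460,232),(635,268),(606,408),(428,370)],.078); print('full rim',fb[:,:2])
c=fb.mean(0); ax=(fb[0]+fb[3]-fb[1]-fb[2])[:2]; print('c',c,'yaw',np.degrees(np.arctan2(ax[1],ax[0])),'dims',np.linalg.norm(fb[0]-fb[1]),np.linalg.norm(fb[1]-fb[2]))
print('lip',P([(429,297)],.074))
eb=P([(553,180),(692,178)],.078); print('empty front',eb, 'lip',P([(597,192),(655,192),(626,192)],.074))
r=P([(62,80),(235,80),(57,150),(233,150),(53,187),(235,187),(37,218),(254,222),(150,74),(150,86)],.024);print('rail',r[:,:2])
print('press top/bot', P([(325,200)],.0),P([(404,110),(244,95)],.15), P([(503,150)],.11),P([(507,70)],.104))
print('coffee', P([(702,60),(770,190)],.02))
```

```text
full rim [[ 0.572  -0.1508]
 [ 0.5392 -0.3248]
 [ 0.4008 -0.2964]
 [ 0.4344 -0.1218]]
c [ 0.4866 -0.2235  0.078 ] yaw 79.20775499937879 dims 0.17701900669558346 0.14127786546455298
lip [[ 0.5068 -0.1213  0.074 ]]
empty front [[ 0.6264 -0.2429  0.078 ]
 [ 0.631  -0.382   0.078 ]] lip [[ 0.6158 -0.2873  0.074 ]
 [ 0.6168 -0.3455  0.074 ]
 [ 0.6163 -0.3164  0.074 ]]
rail [[0.7352 0.2725]
 [0.738  0.0885]
 [0.6594 0.273 ]
 [0.6626 0.0873]
 [0.6199 0.2747]
 [0.6234 0.0835]
 [0.5868 0.2895]
 [0.5869 0.0622]
 [0.7431 0.179 ]
 [0.73   0.1783]]
press top/bot [[ 0.6156 -0.0087  0.    ]] [[ 0.6783 -0.0945  0.15  ]
 [ 0.6906  0.0604  0.15  ]] [[ 0.6493 -0.1915  0.11  ]] [[ 0.7321 -0.1947  0.104 ]]
coffee [[ 0.7694 -0.4031  0.02  ]
 [ 0.6313 -0.4724  0.02  ]]
```

```bash
cat >> h.py <<'E'
def goal(x,y,z,head,tilt=0):
    """tool x heading (deg, world), tip tilted towards tool x by tilt (deg)"""
    h=np.radians(head); X=np.array([np.cos(h),np.sin(h),0]); Z=np.array([0,0,-1.])
    R=np.c_[X,np.cross(Z,X),Z]@Rn.from_rotvec([0,np.radians(tilt),0]).as_matrix()
    return R,np.array([x,y,z])
def steps(*goals, start=None):
    """deltas for successive goals; each one from the previous goal as commanded pose"""
    s=monitor.read_state()
    R0,p0=start if start else (Rn.from_rotvec(s['eef_rot']).as_matrix(),s['position'])
    np.set_printoptions(precision=1,suppress=True)
    print('t',round(s['clock'],2),'pos',(1e3*s['position']),'F',s['ft_force'],'w',round(85.4*s['width'],1))
    for g in goals:
        R,p=goal(*g)
        print(g,'rot',np.degrees(Rn.from_matrix(R0.T@R).as_rotvec()),'shift',1e3*R0.T@(p-p0))
        R0,p0=R,p
E
python3 - <<'E'
from h import *
steps((.4655,-.336,.16,79.2,24),(.4655,-.336,.018,79.2,24))
E
```

```text
t 0.1 pos [ 287.  -582.6  230.3] F [0.2 0.5 0.4] w 85.1
(0.4655, -0.336, 0.16, 79.2, 24) rot [ 11.   22.2 -52.2] shift [ 269.1 -142.2   70.5]
(0.4655, -0.336, 0.018, 79.2, 24) rot [0. 0. 0.] shift [-57.8   0.  129.7]
```

Emit:
move_arm(
  deltas=[
    [1.4, 2.8, -6.5, 33.6, -17.8, 8.8, 60],
    [2.8, 5.6, -13, 67.3, -35.6, 17.6, 60],
    [4.1, 8.3, -19.6, 101, -53.3, 26.4, 60],
    [5.5, 11.1, -26.1, 134.5, -71.1, 35.2, 60],
    [6.9, 13.9, -32.6, 168, -88.9, 44, 60],
    [8.3, 16.6, -39.2, 202, -106.6, 52.9, 60],
    [9.6, 19.4, -45.7, 235.5, -124.4, 61.7, 60],
    [11, 22.2, -52.2, 269.1, -142.2, 70.5, 60],
    [11, 22.2, -52.2, 269.1, -142.2, 70.5, 60],
    [11, 22.2, -52.2, 269.1, -142.2, 70.5, 60],
  ],
)

```text
clock: 1.1
position: [0.4658, -0.3358, 0.1599]
eef_rot: [-2.186, -1.81, -0.463]
ft_force: [-0.7, 1.8, -0.0]
width: 0.706
finger_force: 0.0
```

Emit:
move_arm(
  deltas=[
    [0, 0, 0, -10, 0, 22, 60],
    [0, 0, 0, -20, 0, 44, 60],
    [0, 0, 0, -30, 0, 67, 60],
    [0, 0, 0, -40, 0, 90, 60],
    [0, 0, 0, -50, 0, 112, 60],
    [0, 0, 0, -58, 0, 130, 60],
    [0, 0, 0, -58, 0, 130, 60],
    [0, 0, 0, -58, 0, 130, 60],
    [0, 0, 0, -58, 0, 130, 60],
    [0, 0, 0, -58, 0, 130, 60],
  ],
)

```text
clock: 2.1
position: [0.4665, -0.338, 0.0199]
eef_rot: [-2.19, -1.812, -0.464]
ft_force: [0.2, -0.6, -0.4]
width: 0.702
finger_force: 0.0
```

Run:
```python
from h import *
s=monitor.read_state(); print(s['position'],s['q'])
cv2.imwrite('pics/w1.png',imaging.get_image('wrist'))
C=cam('wrist',s)
# predicted rim corners for bin at c,yaw
yaw=np.radians(79.2);c=np.array([.487,-.223]);R=np.array([[np.cos(yaw),-np.sin(yaw)],[np.sin(yaw),np.cos(yaw)]])
pts=[(92,71),(92,-71),(-92,-71),(-92,71)]
print(proj(C,[np.r_[c+R@(np.array(p)/1e3),.078] for p in pts]))
# plan: rotate to 91 over first 200 mm, then straight
p=c.copy();y=79.2
for i in range(41):
    if i%5==0: print(i*10,p,y,'tcp(91 behind)',p-.091*np.array([np.cos(np.radians(y)),np.sin(np.radians(y))]))
    p=p+.01*np.array([np.cos(np.radians(y)),np.sin(np.radians(y))]); y=min(91,y+11.8/20)
```

```text
[ 0.46650648 -0.33795396  0.01991793] [ 1.05069429  0.55671833 -0.33404014  1.66382314 -0.19241798  1.17557786
  0.65121647]
[[ 122.94898658 -250.65228549]
 [ 501.80023632 -248.64903033]
 [ 538.14451999  238.18251564]
 [  85.48115486  238.0979909 ]]
0 [ 0.487 -0.223] 79.2 tcp(91 behind) [ 0.4699483  -0.31238814]
50 [ 0.49535476 -0.17370834] 82.15000000000002 tcp(91 behind) [ 0.48292597 -0.26385558]
100 [ 0.50116168 -0.12405202] 85.10000000000004 tcp(91 behind) [ 0.49338874 -0.21471945]
150 [ 0.50440537 -0.07416266] 88.05000000000005 tcp(91 behind) [ 0.50130888 -0.16510997]
200 [ 0.50507723 -0.02417248] 91 tcp(91 behind) [ 0.5066654  -0.11515862]
250 [0.50420461 0.0258199 ] 91 tcp(91 behind) [ 0.50579278 -0.06516624]
300 [0.50333199 0.07581229] 91 tcp(91 behind) [ 0.50492016 -0.01517385]
350 [0.50245937 0.12580467] 91 tcp(91 behind) [0.50404754 0.03481853]
400 [0.50158675 0.17579706] 91 tcp(91 behind) [0.50317491 0.08481092]
```

View pics/w1.png

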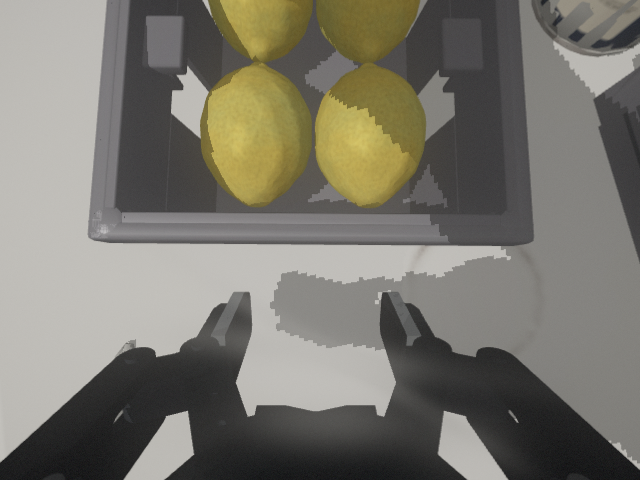

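The wrist view shows the plain end's near rim from (90,237) to (533,243), matching the prediction to within 5 px. The bin yaw is about 78.5°, and both pads sit squarely behind the rim.

Run:
```python
from h import *
z=.02
steps((.470,-.3124,z,79.2,24),(.483,-.264,z,82.2,24),(.4934,-.2147,z,85.1,24),(.5013,-.165,z,88,24),(.5067,-.115,z,91,24),(.5057,-.065,z,91,24),(.504,.03,z,91,24))
s=monitor.read_state();R0=Rn.from_rotvec(s['eef_rot']).as_matrix()
for g in [(.470,-.3124,z,79.2,24),(.483,-.264,z,82.2,24),(.4934,-.2147,z,85.1,24)]:
    R,p=goal(*g); print('from now',np.degrees(Rn.from_matrix(R0.T@R).as_rotvec()),1e3*R0.T@(p-s['position']))
```

```text
t 2.15 pos [ 466.4 -337.7   19.7] F [ 0.5 -0.8 -0.4] w 60.2
(0.47, -0.3124, 0.02, 79.2, 24) rot [0.1 0.2 0.1] shift [23.5 -1.2 10.1]
(0.483, -0.264, 0.02, 82.2, 24) rot [ 1.2 -0.  -2.7] shift [45.7  3.7 20.3]
(0.4934, -0.2147, 0.02, 85.1, 24) rot [ 1.2  0.  -2.6] shift [45.9  3.6 20.4]
(0.5013, -0.165, 0.02, 88, 24) rot [ 1.2  0.  -2.6] shift [45.9  3.6 20.4]
(0.5067, -0.115, 0.02, 91, 24) rot [ 1.2  0.  -2.7] shift [45.8  3.7 20.4]
(0.5057, -0.065, 0.02, 91, 24) rot [0. 0. 0.] shift [45.7 -0.1 20.3]
(0.504, 0.03, 0.02, 91, 24) rot [0. 0. 0.] shift [86.8 -0.  38.6]
from now [0.1 0.2 0.1] [23.5 -1.2 10.1]
from now [ 1.4  0.2 -2.7] [69.2  2.5 30.3]
from now [ 2.5  0.2 -5.3] [115.3   3.4  50.6]
```

Emit:
move_arm(
  deltas=[
    [0, 0, 0, 9, -0.5, 4, 60],
    [0, 0, 0, 17, -1, 7.5, 60],
    [0, 0.1, 0, 24, -1, 10.5, 60],
    [0.2, 0.1, -0.5, 33, -0.5, 14.5, 60],
    [0.5, 0.1, -1.1, 43, 0, 19, 60],
    [0.8, 0.1, -1.7, 54, 1, 24, 60],
    [1.2, 0.1, -2.4, 65, 2, 28.5, 60],
    [1.5, 0.1, -3.1, 76, 2.6, 33.5, 60],
    [1.8, 0.1, -3.8, 87, 3, 38.5, 60],
    [2.1, 0.1, -4.4, 98, 3.3, 43, 60],
  ],
)

```text
clock: 3.15
position: [0.4894, -0.2315, 0.0189]
eef_rot: [-2.098, -1.894, -0.445]
ft_force: [-0.3, -4.3, -0.5]
width: 0.7
finger_force: 1.8
```

Run:
```python
from h import *
z=.02; steps((.4934,-.2147,z,85.1,24),(.5013,-.165,z,88,24),(.5067,-.115,z,91,24))
s=monitor.read_state();R0=Rn.from_rotvec(s['eef_rot']).as_matrix()
R,p=goal(.5064,-.105,z,91,24); print('from now',np.degrees(Rn.from_matrix(R0.T@R).as_rotvec()),1e3*R0.T@(p-s['position']))
```

```text
t 3.15 pos [ 489.4 -231.5   18.9] F [-0.3 -4.3 -0.5] w 59.8
(0.4934, -0.2147, 0.02, 85.1, 24) rot [ 0.3  0.  -0.9] shift [16.1  2.3  5.9]
(0.5013, -0.165, 0.02, 88, 24) rot [ 1.2  0.  -2.6] shift [45.9  3.6 20.4]
(0.5067, -0.115, 0.02, 91, 24) rot [ 1.2  0.  -2.7] shift [45.8  3.7 20.4]
from now [ 2.7  0.  -6.3] [117.    4.   50.9]
```

Emit:
move_arm(
  deltas=[
    [0.3, 0, -0.7, 12, 1.8, 4.5, 60],
    [0.6, 0, -1.4, 24, 2.8, 9.6, 60],
    [0.9, 0, -2.1, 36, 3.6, 15, 60],
    [1.2, 0, -2.8, 47, 4.2, 20, 60],
    [1.5, 0, -3.5, 59, 4.7, 25.2, 60],
    [1.8, 0, -4.2, 71, 4.9, 30.4, 60],
    [2.1, 0, -4.9, 83, 4.9, 35.6, 60],
    [2.4, 0, -5.6, 94, 4.7, 40.6, 60],
    [2.6, 0, -6, 106, 4.4, 45.8, 60],
    [2.7, 0, -6.3, 117, 4, 50.9, 60],
  ],
)

```text
clock: 4.15
position: [0.5064, -0.1049, 0.0201]
eef_rot: [-1.972, -2.006, -0.42]
ft_force: [-0.8, -3.4, 0.2]
width: 0.7
finger_force: 1.8
```

Run:
```python
from h import *
z=.02; steps((.5045,.015,z,91,24),(.5037,.085,z,91,24))
crop(imaging.get_image('top'),180,180,400,310,3.6,'pics/top1.png')
```

```text
t 4.15 pos [ 506.4 -104.9   20.1] F [-0.8 -3.4  0.2] w 59.8
(0.5045, 0.015, 0.02, 91, 24) rot [ 0. -0. -0.] shift [109.5   0.1  48.9]
(0.5037, 0.085, 0.02, 91, 24) rot [0. 0. 0.] shift [64.   0.4 28.5]
```

View pics/top1.png

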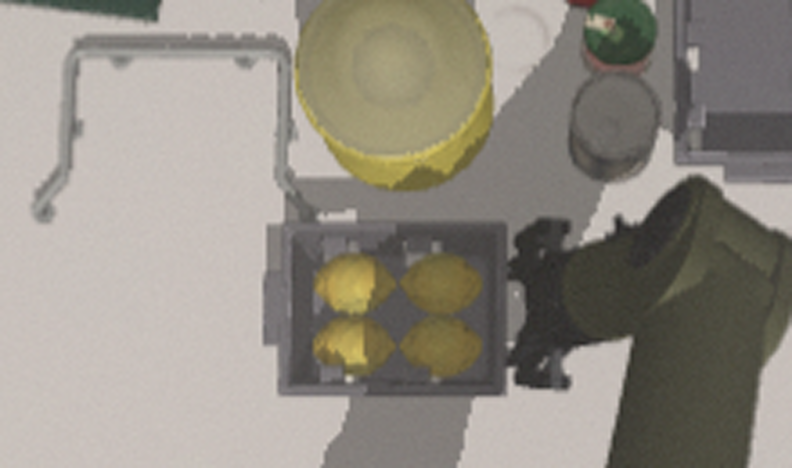

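Run:
```python
from h import *
C=cam('top'); f=3.6
P=lambda uv,z: unproj(C,(np.array(uv,float)+.5)/f-.5+[180,180],z)[:,:2]
np.set_printoptions(precision=4,suppress=True)
b=P([(280,224),(505,222),(505,395),(280,393)],.078); print(b,b.mean(0)); a=(b[0]+b[3]-b[1]-b[2]); print(np.degrees(np.arctan2(a[1],a[0])))
print('lip',P([(265,308)],.074)); print('rail',P([(72,43),(286,43),(68,125),(287,125),(66,170),(283,170),(42,212),(312,212)],.024))
```

```text
[[ 0.5719  0.0796]
 [ 0.5771 -0.1046]
 [ 0.4362 -0.1078]
 [ 0.4339  0.0738]] [ 0.5048 -0.0148]
91.16636812194712
lip [[0.503  0.0895]]
rail [[0.7358 0.2758]
 [0.7386 0.0893]
 [0.6631 0.2746]
 [0.6663 0.0853]
 [0.6237 0.2739]
 [0.627  0.087 ]
 [0.5868 0.2923]
 [0.5912 0.0607]]
```

Emit:
move_arm(
  deltas=[
    [0, 0, 0, 11, 0, 4.9, 60],
    [0, 0, 0, 22, 0, 9.8, 60],
    [0, 0, 0, 33, 0, 14.7, 60],
    [0, 0, 0, 44, 0, 19.6, 60],
    [0, 0, 0, 55, 0, 24.5, 60],
    [0, 0, 0, 66, 0, 29.4, 60],
    [0, 0, 0, 77, 0, 34.3, 60],
    [0, 0, 0, 88, 0, 39.2, 60],
    [0, 0, 0, 99, 0.1, 44.1, 60],
    [0, 0, 0, 109.5, 0.1, 48.9, 60],
  ],
)

```text
clock: 5.2
position: [0.5045, 0.0147, 0.0201]
eef_rot: [-1.973, -2.006, -0.42]
ft_force: [1.1, -4.7, 3.3]
width: 0.701
finger_force: 2.5
```

Emit:
move_arm(
  deltas=[
    [0, 0, 0, 9, 0, 4, 60],
    [0, 0, 0, 18, 0, 8, 60],
    [0, 0, 0, 27, 0.1, 12, 60],
    [0, 0, 0, 36, 0.2, 16, 60],
    [0, 0, 0, 45, 0.3, 20, 60],
    [0, 0, 0, 53, 0.3, 23.6, 60],
    [0, 0, 0, 60, 0.4, 26.7, 60],
    [0, 0, 0, 65, 0.4, 29, 60],
    [0, 0, 0, 67.6, 0.4, 30, 60],
    [0, 0, 0, 67.6, 0.4, 30, 60],
  ],
)

```text
clock: 6.2
position: [0.5031, 0.089, 0.0199]
eef_rot: [-1.971, -2.005, -0.42]
ft_force: [-0.4, -0.6, 0.4]
width: 0.704
finger_force: 0.6
```

Run:
```python
from h import *
z=.02; steps((.5037,.04,.03,91,24),(.47,.04,.2,50,24),(.39,.178,.2,0,24))
crop(imaging.get_image('top'),150,190,370,320,3.6,'pics/top2.png')
```

```text
t 6.2 pos [503.1  89.   19.9] F [-0.4 -0.6  0.4] w 60.2
(0.5037, 0.04, 0.03, 91, 24) rot [-0.  -0.1 -0. ] shift [-40.6  -0.3 -29.2]
(0.47, 0.04, 0.2, 50, 24) rot [-16.7   0.   37.5] shift [  69.7  -33.7 -155.1]
(0.39, 0.178, 0.2, 0, 24) rot [-20.3  -0.   45.7] shift [  49.6 -150.    22.1]
```

View pics/top2.png

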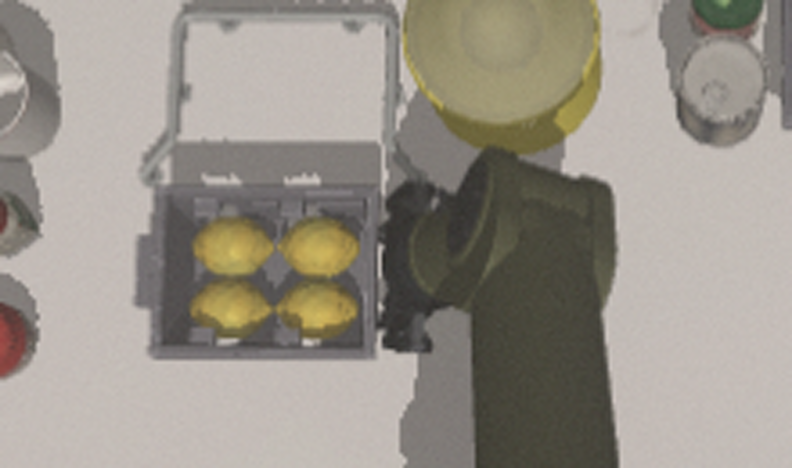

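Run:
```python
from h import *
C=cam('top'); f=3.6
P=lambda uv,z: unproj(C,(np.array(uv,float)+.5)/f-.5+[150,190],z)[:,:2]
np.set_printoptions(precision=4,suppress=True)
b=P([(154,186),(378,185),(376,358),(152,357)],.078); print(b,b.mean(0)); a=(b[0]+b[3]-b[1]-b[2]); print(np.degrees(np.arctan2(a[1],a[0])))
print('lip',P([(137,270)],.074),'press',P([(500,152)],0)); print('rail',P([(185,14),(393,14),(178,90),(393,90)],.024))
```

```text
[[0.5698 0.2733]
 [0.5742 0.0879]
 [0.4329 0.0834]
 [0.4295 0.2661]] [0.5016 0.1777]
91.21617848607754
lip [[0.5005 0.2841]] press [[ 0.6175 -0.0045]]
rail [[0.7296 0.2711]
 [0.7324 0.0899]
 [0.6622 0.2729]
 [0.6654 0.087 ]]
```

Emit:
move_arm(
  deltas=[
    [0, 0, 0, -25, 0, -14, 60],
    [0, 0, 0, -40, 0, -29, 60],
    [-3, 0, 6.7, -28, -6, -56, 60],
    [-6, 0, 13.5, -16, -12, -84, 60],
    [-9, 0, 20.2, -3, -18, -112, 60],
    [-12, 0, 27, 10, -24, -140, 60],
    [-15, 0, 33.7, 23, -30, -168, 60],
    [-16.7, 0, 37.5, 29, -34, -184, 60],
    [-16.7, 0, 37.5, 29, -34, -184, 60],
    [-16.7, 0, 37.5, 29, -34, -184, 60],
  ],
)

```text
clock: 7.25
position: [0.4699, 0.0395, 0.1992]
eef_rot: [-2.639, -1.231, -0.561]
ft_force: [0.9, -0.1, -1.0]
width: 0.702
finger_force: 0.0
```

Run:
```python
from h import *
steps((.40,.178,.2,1,24),(.40,.178,.02,1,24)); print(monitor.read_state()['q'])
```

```text
t 7.25 pos [469.9  39.5 199.2] F [ 0.9 -0.1 -1. ] w 60.0
(0.4, 0.178, 0.2, 1, 24) rot [-19.9   0.   44.8] shift [  56.3 -142.5   24.2]
(0.4, 0.178, 0.02, 1, 24) rot [0. 0. 0.] shift [-73.2   0.  164.4]
[ 0.8 -0.2 -0.6  2.1 -0.6  1.1 -0.3]
```

Run:
```python
from h import *
steps((.40,.178,.13,1,24))
```

```text
t 7.25 pos [469.9  39.5 199.2] F [ 0.9 -0.1 -1. ] w 60.0
(0.4, 0.178, 0.13, 1, 24) rot [-19.9   0.   44.8] shift [  27.8 -142.5   88.1]
```

Emit:
move_arm(
  deltas=[
    [-2.5, 0, 5.6, 3.5, -18, 11, 60],
    [-5, 0, 11.2, 7, -36, 22, 60],
    [-7.5, 0, 16.8, 10.5, -53, 33, 60],
    [-10, 0, 22.4, 14, -71, 44, 60],
    [-12.5, 0, 28, 17.5, -89, 55, 60],
    [-15, 0, 33.6, 21, -107, 66, 60],
    [-17.5, 0, 39.2, 24.5, -125, 77, 60],
    [-19.9, 0, 44.8, 27.8, -142.5, 88, 60],
    [-19.9, 0, 44.8, 27.8, -142.5, 88, 60],
    [-19.9, 0, 44.8, 27.8, -142.5, 88, 60],
  ],
)

```text
clock: 8.25
position: [0.406, 0.1783, 0.1243]
eef_rot: [-3.059, -0.22, -0.597]
ft_force: [-0.2, -0.3, -0.4]
width: 0.699
finger_force: 0.0
```

Run:
```python
from h import *
steps((.40,.178,.02,1,24)); print(monitor.read_state()['q'])
```

```text
t 8.25 pos [406.  178.3 124.3] F [-0.2 -0.3 -0.4] w 59.7
(0.4, 0.178, 0.02, 1, 24) rot [-2.2  1.9  6.8] shift [-44.7  -1.6  94.4]
[-0.4 -0.3 -0.2  2.3  0.2  0.7 -2.1]
```

Emit:
move_arm(
  deltas=[
    [0, 0, 0, -8, 0, 18, 60],
    [-0.3, 0.3, 1, -16, 0, 36, 60],
    [-0.6, 0.6, 2, -24, 0, 54, 60],
    [-1, 1, 3, -32, -0.5, 72, 60],
    [-1.5, 1.3, 4.5, -39, -1, 84, 60],
    [-2, 1.7, 6, -43, -1.5, 92, 60],
    [-2.2, 1.9, 6.8, -44, -1.6, 94.5, 60],
    [-2.2, 1.9, 6.8, -44, -1.6, 94.5, 60],
    [-2.2, 1.9, 6.8, -44, -1.6, 94.5, 60],
    [-2.2, 1.9, 6.8, -44, -1.6, 94.5, 60],
  ],
)

```text
clock: 9.25
position: [0.4024, 0.1772, 0.022]
eef_rot: [-3.066, -0.026, -0.653]
ft_force: [0.0, 0.6, -0.2]
width: 0.703
finger_force: 0.0
```

Run:
```python
from h import *
steps((.437,.178,.02,1,24),(.60,.1805,.02,1,24)); s=monitor.read_state(); print(s['q']); R=Rn.from_rotvec(s['eef_rot']).as_matrix(); print(np.degrees([np.arctan2(R[1,0],R[0,0]),np.arcsin(R[2,0]),np.arcsin(R[2,1])]))
```

```text
t 9.25 pos [402.4 177.2  22. ] F [ 0.   0.6 -0.2] w 60.1
(0.437, 0.178, 0.02, 1, 24) rot [-0.2 -0.1 -0.1] shift [30.8 -0.2 16. ]
(0.6, 0.1805, 0.02, 1, 24) rot [0. 0. 0.] shift [148.9   0.3  66.3]
[ 0.2 -0.1 -0.9  2.4  0.3  0.5 -2.5]
[ 0.9 24.1 -0.2]
```

Emit:
move_arm(
  deltas=[
    [0, 0, 0, 10, 0, 4.6, 60],
    [0, 0, 0, 20, 0, 9.2, 60],
    [0, 0, 0, 28, 0, 13, 60],
    [0, 0, 0, 36, 0, 16.6, 60],
    [0, 0, 0, 45, 0, 20.6, 60],
    [0, 0, 0, 55, 0, 25, 60],
    [0, 0, 0, 66, 0, 30, 60],
    [0, 0, 0, 77, 0, 35, 60],
    [0, 0, 0, 88, 0, 40, 60],
    [0, 0, 0, 99, 0, 45, 60],
  ],
)

```text
clock: 10.25
position: [0.511, 0.1794, 0.0213]
eef_rot: [-3.067, -0.028, -0.654]
ft_force: [-3.0, -0.3, -1.0]
width: 0.705
finger_force: 0.9
```

Run:
```python
from h import *
steps((.59,.1805,.02,1,24))
crop(imaging.get_image('top'),150,160,370,320,3.6,'pics/top3.png')
```

```text
t 10.25 pos [511.  179.4  21.3] F [-3.  -0.3 -1. ] w 60.2
(0.59, 0.1805, 0.02, 1, 24) rot [-0.1 -0.1  0. ] shift [71.6  0.4 33.4]
```

View pics/top3.png

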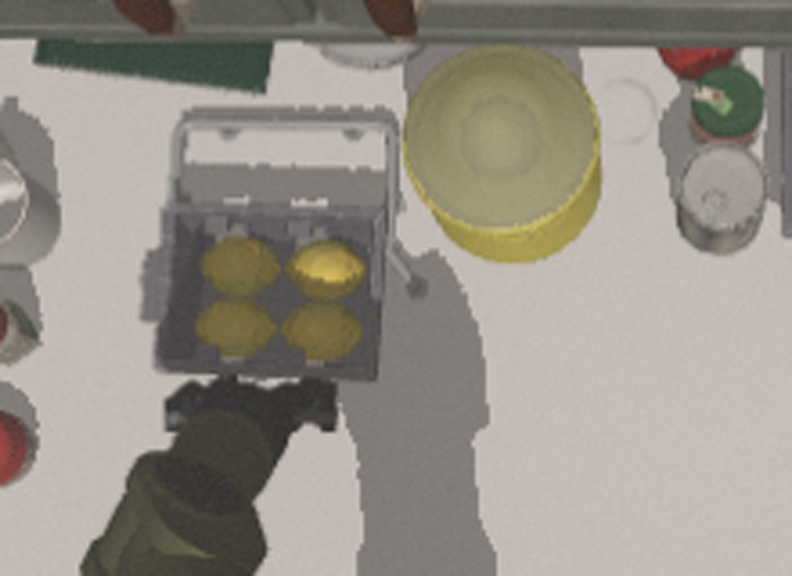

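Run:
```python
from h import *
C=cam('top'); f=3.6
P=lambda uv,z: unproj(C,(np.array(uv,float)+.5)/f-.5+[150,160],z)[:,:2]
np.set_printoptions(precision=4,suppress=True)
b=P([(163,206),(385,210),(378,380),(154,369)],.078); print(b,b.mean(0)); a=(b[0]+b[3]-b[1]-b[2]); print(np.degrees(np.arctan2(a[1],a[0])))
print('lip',P([(144,285)],.074)); print('rail',P([(180,125),(391,125),(178,190),(392,190)],.024))
print(proj(C,[[.511+.01,.1794+.04,.026],[.511+.01,.1794-.04,.026]])*1-[150,160])
```

```text
[[0.6439 0.2706]
 [0.6437 0.0852]
 [0.5027 0.0848]
 [0.5078 0.2694]] [0.5745 0.1775]
89.17715530281335
lip [[0.5778 0.2833]]
rail [[0.7269 0.2753]
 [0.7297 0.0915]
 [0.6693 0.2733]
 [0.6724 0.0881]]
[[ 63.4079 100.2126]
 [ 89.5082 100.7557]]
```

Emit:
move_arm(
  deltas=[
    [0, 0, 0, 7, 0, 3.2, 60],
    [0, 0, 0, 14, 0, 6.5, 60],
    [0, 0, 0, 21, 0, 9.7, 60],
    [0, 0, 0, 29, 0, 13.4, 60],
    [0, 0, 0, 36, 0, 16.7, 60],
    [0, 0, 0, 44, 0, 20.4, 60],
    [0, 0, 0, 51, 0.2, 23.7, 60],
    [0, 0, 0, 58, 0.2, 27, 60],
    [0, 0, 0, 65, 0.4, 30.2, 60],
    [0, 0, 0, 72, 0.4, 33.4, 60],
  ],
)

```text
clock: 11.3
position: [0.5919, 0.1805, 0.022]
eef_rot: [-3.065, -0.026, -0.658]
ft_force: [-4.3, -0.2, 2.9]
width: 0.705
finger_force: 1.1
```

Run:
```python
from h import *
steps((.605,.1805,.02,1,24))
crop(imaging.get_image('top'),150,160,370,320,3.6,'pics/top4.png')
```

```text
t 11.3 pos [591.9 180.5  22. ] F [-4.3 -0.2  2.9] w 60.2
(0.605, 0.1805, 0.02, 1, 24) rot [-0.2 -0.3 -0.1] shift [11.1  0.2  7.2]
```

View pics/top4.png

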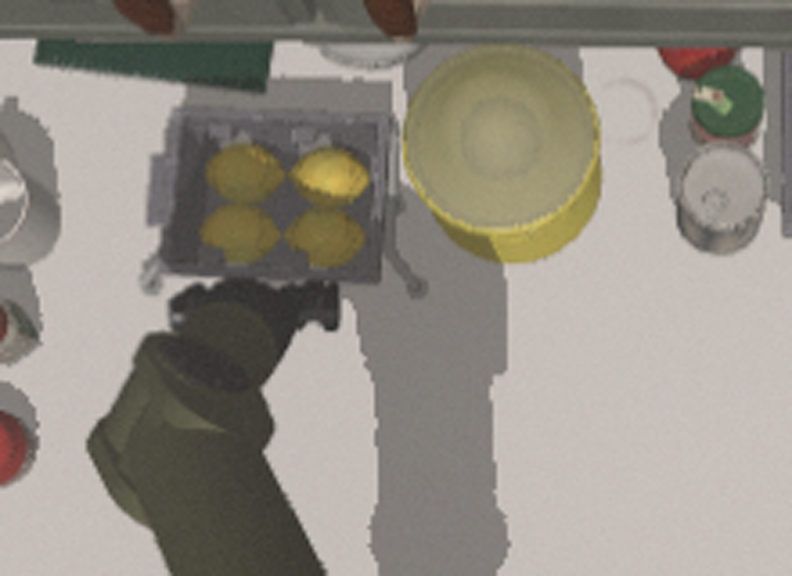

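Emit:
move_arm(
  deltas=[
    [0, 0, 0, 2, 0, 1, 60],
    [0, 0, 0, 4, 0, 1.8, 60],
    [0, 0, 0, 6, 0, 2.7, 60],
    [0, 0, 0, 7.5, 0, 3.4, 60],
    [0, 0, 0, 9, 0, 4, 60],
    [0, 0, 0, 10, 0, 4.5, 60],
    [0, 0, 0, 11, 0, 5, 60],
    [0, 0, 0, 12, 0, 5.4, 60],
    [0, 0, 0, 12.7, 0, 5.7, 60],
    [0, 0, 0, 12.7, 0, 5.7, 60],
  ],
)

```text
clock: 12.35
position: [0.6009, 0.1808, 0.0195]
eef_rot: [-3.069, -0.025, -0.648]
ft_force: [-15.9, 1.1, 2.9]
width: 0.705
finger_force: 0.0
```

Run:
```python
from h import *
import numpy as np
C=cam('top'); f=3.6
P=lambda uv,z: unproj(C,(np.array(uv,float)+.5)/f-.5+[150,160],z)[:,:2]
steps((.61,.1805,.02,1,24))
np.set_printoptions(precision=4,suppress=True)
b=P([(173,110),(387,115),(380,283),(160,272)],.078); print('before',b,b.mean(0)); a=(b[0]+b[3]-b[1]-b[2]); print(np.degrees(np.arctan2(a[1],a[0])))
# compare with previous picture: shift of bin texture, left and right halves
im0=cv2.imread('pics/top4.png'); im=imaging.get_image('top'); cv2.imwrite('pics/top5raw.png',im)
crop(im,150,160,370,320,3.6,'pics/top5.png'); im1=cv2.imread('pics/top5.png')
for nm,(x0,x1) in {'L':(150,205),'M':(205,340),'R':(345,392)}.items():
    t=im0[105:265,x0:x1] if nm!='M' else im0[120:270,x0:x1]
    r=cv2.matchTemplate(im1,t,cv2.TM_CCOEFF_NORMED); _,m,_,l=cv2.minMaxLoc(r); print(nm,m,l[0]-x0,l[1]-(105 if nm!='M' else 120))
```

```text
t 12.35 pos [600.9 180.8  19.5] F [-15.9   1.1   2.9] w 60.2
(0.61, 0.1805, 0.02, 1, 24) rot [-0.1  0.2 -0.1] shift [8.5 0.4 3.2]
before [[0.7261 0.2675]
 [0.7245 0.0871]
 [0.5826 0.0866]
 [0.5883 0.2695]] [0.6554 0.1777]
88.84623251807125
L 0.9817216992378235 2 -7
M 0.9630618691444397 1 -9
R 0.9323364496231079 0 -10
```

Emit:
move_arm(
  deltas=[
    [0, 0, 0, 1, 0, 0.4, 60],
    [0, 0, 0, 2, 0, 0.8, 60],
    [0, 0, 0, 3, 0, 1.2, 60],
    [0, 0, 0, 4, 0, 1.6, 60],
    [0, 0, 0, 5, 0, 2, 60],
    [0, 0, 0, 5, 0, 2, 60],
    [0, 0, 0, 5, 0, 2, 60],
    [0, 0, 0, 5, 0, 2, 60],
    [0, 0, 0, 5, 0, 2, 60],
    [0, 0, 0, 5, 0, 2, 60],
  ],
)

```text
clock: 13.4
position: [0.6045, 0.1802, 0.0181]
eef_rot: [-3.071, -0.023, -0.643]
ft_force: [-17.3, 0.8, 1.2]
width: 0.701
finger_force: 4.1
```

Run:
```python
from h import *
steps((.61,.1805,.02,1,24)); print(monitor.read_state()['moment'])
im0=cv2.imread('pics/top4.png'); im=imaging.get_image('top'); cv2.imwrite('pics/top6raw.png',im)
crop(im,150,160,370,320,3.6,'pics/top6.png'); im1=cv2.imread('pics/top6.png')
for nm,(x0,x1) in {'L':(150,205),'M':(205,340),'R':(345,392)}.items():
    t=im0[105:265,x0:x1] if nm!='M' else im0[120:270,x0:x1]
    r=cv2.matchTemplate(im1,t,cv2.TM_CCOEFF_NORMED); _,m,_,l=cv2.minMaxLoc(r); print(nm,m,l[0]-x0,l[1]-(105 if nm!='M' else 120))
```

```text
t 13.4 pos [604.5 180.2  18.1] F [-17.3   0.8   1.2] w 59.9
(0.61, 0.1805, 0.02, 1, 24) rot [-0.   0.4 -0.1] shift [ 5.8 -0.3  0.5]
[-0.   3.2 -0.7]
L 0.9780834913253784 1 -8
M 0.9443618655204773 1 -11
R 0.9326275587081909 0 -11
```

Emit:
move_arm(
  deltas=[
    [0, 0, 0, 1, 0, 0.4, 60],
    [0, 0, 0, 2, 0, 0.8, 60],
    [0, 0, 0, 3, 0, 1.2, 60],
    [0, 0, 0, 4, 0, 1.6, 60],
    [0, 0, 0, 5, 0, 1.9, 60],
    [0, 0, 0, 5, 0, 1.9, 60],
    [0, 0, 0, 5, 0, 1.9, 60],
    [0, 0, 0, 5, 0, 1.9, 60],
    [0, 0, 0, 5, 0, 1.9, 60],
    [0, 0, 0, 5, 0, 1.9, 60],
  ],
)

```text
clock: 14.45
position: [0.6046, 0.1798, 0.0158]
eef_rot: [-3.077, -0.02, -0.63]
ft_force: [-34.6, -0.8, 9.2]
width: 0.703
finger_force: 3.3
```

Run:
```python
from h import *
steps((.61,.1805,.02,1,24)); print(monitor.read_state()['moment'])
im0=cv2.imread('pics/top4.png'); im=imaging.get_image('top'); cv2.imwrite('pics/top7raw.png',im)
crop(im,150,160,370,320,3.6,'pics/top7.png'); im1=cv2.imread('pics/top7.png')
for nm,(x0,x1) in {'L':(150,205),'M':(205,340),'R':(345,392)}.items():
    t=im0[105:265,x0:x1] if nm!='M' else im0[120:270,x0:x1]
    r=cv2.matchTemplate(im1,t,cv2.TM_CCOEFF_NORMED); _,m,_,l=cv2.minMaxLoc(r); print(nm,m,l[0]-x0,l[1]-(105 if nm!='M' else 120))
```

```text
t 14.45 pos [604.6 179.8  15.8] F [-34.6  -0.8   9.2] w 60.0
(0.61, 0.1805, 0.02, 1, 24) rot [ 0.2  0.9 -0.2] shift [ 6.6 -0.7 -1.7]
[-0.6  5.1 -1.8]
L 0.9722434878349304 2 -8
M 0.9209398031234741 1 -11
R 0.9164667725563049 0 -12
```

Run:
```python
from h import *
steps((.545,.18,.03,1,22),(.52,.05,.25,45,10),(.52,-.20,.25,88,0))
```

```text
t 14.5 pos [604.6 179.8  15.8] F [-35.6  -0.5  10.2] w 60.2
(0.545, 0.18, 0.03, 1, 22) rot [ 0.2 -1.1 -0.2] shift [-49.2  -1.  -36.5]
(0.52, 0.05, 0.25, 45, 10) rot [ 12.1 -11.4 -42.4] shift [  57.1  129.5 -214.2]
(0.52, -0.2, 0.25, 88, 0) rot [  3.8  -9.5 -42.9] shift [-174.1  176.8  -30.7]
```

Emit:
move_arm(
  deltas=[
    [0, 0, 0, -20, 0, -8, 60],
    [0, 0, 0, -40, 0, -18, 60],
    [0, -1, 0, -58, 0, -38, 60],
    [1, -2, -4, -52, 5, -75, 60],
    [3, -4, -12, -44, 22, -110, 60],
    [5, -6, -18, -35, 42, -145, 60],
    [7, -8, -25, -26, 65, -180, 60],
    [9, -9, -31, -17, 88, -210, 60],
    [11, -11, -37, -8, 110, -235, 60],
    [12, -12, -42, 0, 129, -250, 60],
  ],
)

```text
clock: 15.5
position: [0.5185, 0.0729, 0.2177]
eef_rot: [-2.955, -0.897, -0.372]
ft_force: [1.2, 0.0, 0.2]
width: 0.705
finger_force: 0.0
```

Run:
```python
from h import *
steps((.52,-.20,.25,92,0),(.628,-.316,.25,92,0))
im=imaging.get_image('top'); cv2.imwrite('pics/top8raw.png',im)
C=cam('top')
# front rim edge: scan columns downward for dark->light
g=cv2.GaussianBlur(cv2.cvtColor(im,cv2.COLOR_BGR2GRAY),(3,3),0).astype(float)
for u in range(196,256,5):
    col=g[205:255,u]; d=np.diff(col); k=int(np.argmax(d)); print(u,205+k,round(d[k]), end=' | ')
print()
for v in range(198,236,6):
    row=g[v,180:275]; print(v,' '.join(str(int(a)) for a in row[::2]))
```

```text
t 15.5 pos [518.5  72.9 217.7] F [1.2 0.  0.2] w 60.2
(0.52, -0.2, 0.25, 92, 0) rot [  9.  -11.3 -57.9] shift [-139.6  229.5  -57.9]
(0.628, -0.316, 0.25, 92, 0) rot [0. 0. 0.] shift [-119.7  103.9    0. ]
196 234 27 | 201 234 32 | 206 234 34 | 211 234 34 | 216 234 33 | 221 235 28 | 226 234 27 | 231 234 24 | 236 235 18 | 241 235 16 | 246 235 17 | 251 235 17 | 
198 185 185 185 184 184 184 184 179 126 104 83 76 75 84 88 85 96 95 104 108 93 81 79 81 90 91 103 122 108 107 104 86 75 71 69 69 69 70 75 85 100 115 127 130 131 130 132 136
204 185 184 186 185 186 181 139 109 107 104 79 75 75 79 108 133 148 153 153 157 153 145 129 119 99 100 105 119 102 104 104 103 102 99 94 91 81 78 75 90 102 117 133 133 136 136 136 137
210 185 185 185 185 187 179 126 110 108 99 78 75 76 77 98 119 144 152 155 156 156 146 134 117 108 108 106 111 95 99 98 101 98 96 91 88 78 78 76 91 104 122 134 137 136 140 142 142
216 185 185 186 184 185 170 119 108 105 93 77 76 77 77 82 88 102 110 109 110 101 88 79 80 98 104 83 80 88 90 92 89 89 86 79 77 78 79 79 92 90 150 186 178 139 130 140 143
222 186 186 186 186 186 184 177 173 123 94 78 78 76 99 123 145 155 158 163 164 156 144 133 126 99 96 106 102 105 107 106 105 104 99 94 93 82 80 79 93 115 171 185 186 186 181 146 134
228 186 186 186 186 187 186 182 138 110 90 75 72 72 96 109 108 98 100 104 105 103 92 85 80 83 108 104 81 88 97 99 99 98 94 90 81 78 79 80 96 115 165 185 186 185 186 186 186
234 187 186 186 187 180 135 143 144 134 128 126 126 122 121 121 120 122 122 123 120 118 117 117 118 120 122 115 85 83 84 84 84 83 84 81 82 82 81 93 117 101 117 121 155 186 187 185 186
```

Run:
```python
from h import *
im=cv2.imread('pics/top8raw.png'); C=cam('top'); np.set_printoptions(precision=4,suppress=True)
g=cv2.cvtColor(im,cv2.COLOR_BGR2GRAY).astype(float)
def edge(im_g,us,v0,v1):
    out=[]
    for u in us:
        d=np.diff(im_g[v0:v1,u-1:u+2].mean(1)); d=np.clip(d,0,None); k=int(d.argmax()); w=d[max(k-1,0):k+2]; out.append((u,v0+max(k-1,0)+.5+(w*np.arange(len(w))).sum()/w.sum()))
    return np.array(out)
e=edge(g,list(range(196,253,3)),222,245)
w=unproj(C,e,.07)[:,:2]; c=np.polyfit(w[:,1],w[:,0],1); print('front edge slope deg',np.degrees(np.arctan(c[0])),'x at y=.18',np.polyval(c,.18)); 
# rail back bar from first image
g0=cv2.cvtColor(cv2.imread('pics/top0.png'),cv2.COLOR_BGR2GRAY).astype(float)
print(g0[185:200,[205,215,225,235,245,252]].astype(int).T)
print(np.round(w[:,0],4))
```

```text
front edge slope deg 0.056665665660414005 x at y=.18 0.5916314868460371
[[185 185 186 186 156 122 121 123 133 151 146 167 186 184 185]
 [156 185 186 183 156 123 124 113 128 152 142 133 144 170 185]
 [186 185 183 186 154 121 122 113 126 151 150 170 183 184 185]
 [184 184 187 185 152 124 123 110 123 155 155 171 186 186 187]
 [185 184 187 184 183 151 121 107 119 157 149 139 159 179 185]
 [186 184 184 183 184 150 123 117 125 158 163 174 186 184 186]]
[0.5911 0.5913 0.5914 0.5916 0.5918 0.5919 0.5921 0.5921 0.5917 0.592
 0.5922 0.5924 0.5917 0.591  0.5914 0.5915 0.5914 0.5914 0.5911]
```

Emit:
move_arm(
  deltas=[
    [0.9, -1.1, -5.8, -14, 23, -6, 75],
    [1.8, -2.3, -11.6, -28, 46, -12, 75],
    [2.7, -3.4, -17.4, -42, 69, -18, 75],
    [3.6, -4.5, -23.2, -56, 92, -24, 75],
    [4.5, -5.7, -29, -70, 115, -29, 75],
    [5.4, -6.8, -34.7, -84, 138, -35, 75],
    [6.3, -7.9, -40.5, -98, 161, -41, 75],
    [7.2, -9, -46.3, -112, 184, -47, 75],
    [8.1, -10.2, -52, -126, 207, -52, 75],
    [9, -11.3, -57.9, -139.6, 229.5, -58, 75],
  ],
)

```text
clock: 16.55
position: [0.5192, -0.2018, 0.2482]
eef_rot: [2.187, 2.255, -0.001]
ft_force: [0.6, 0.2, 0.1]
width: 0.878
finger_force: 0.0
```

Run:
```python
from h import *
C=cam('top'); np.set_printoptions(precision=4,suppress=True)
g=cv2.cvtColor(cv2.imread('pics/top0.png'),cv2.COLOR_BGR2GRAY).astype(float)
def fit(e,z,ref):
    w=unproj(C,np.array(e),z)[:,:2]; c=np.polyfit(w[:,1],w[:,0],1); r=w[:,0]-np.polyval(c,w[:,1]); m=abs(r)<.0015
    c=np.polyfit(w[m,1],w[m,0],1); print(ref,m.sum(),'slope',np.degrees(np.arctan(c[0])),'x@.18',np.polyval(c,.18))
# bar back edge: first crossing of 150 (186->122) ; 
a=[];b=[]
for u in range(205,254):
    col=g[184:198,u]
    k=np.where((col[:-1]>=152)&(col[1:]<152))[0]
    if len(k): k=k[0]; a.append((u,184+k+(col[k]-152)/(col[k]-col[k+1])))
    k=np.where((col[:-1]<135)&(col[1:]>=135))[0]
    if len(k): k=k[0]; b.append((u,184+k+(135-col[k])/(col[k+1]-col[k])))
fit(a,.024,'bar back'); fit(b,.024,'bar mid/shade')
# side bars: horizontal scan
for u0,u1,n in ((192,206,'left'),(253,266,'right')):
    e=[]
    for v in range(198,224):
        row=g[v,u0-4:u1+6]; w=np.clip(175-row,0,None); e.append((u0-4+(w*np.arange(len(w))).sum()/w.sum(),v))
    w=unproj(C,np.array(e),.024)[:,:2]; c=np.polyfit(w[:,0],w[:,1],1); print(n,'slope',np.degrees(np.arctan(c[0])),'y@.66',np.polyval(c,.66))
steps((.628,-.316,.25,92,0),(.628,-.316,.1,92,0))
```

```text
bar back 40 slope -0.9953942063692239 x@.18 0.74527877084918
bar mid/shade 6 slope -1.204299190669363 x@.18 0.7312044380014877
left slope 0.7959656577592598 y@.66 0.273671424388011
right slope -8.027672804855573 y@.66 0.07723284794434666
t 16.55 pos [ 519.2 -201.8  248.2] F [0.6 0.2 0.1] w 75.0
(0.628, -0.316, 0.25, 92, 0) rot [ 0.   0.  -0.2] shift [-117.5  105.3   -1.7]
(0.628, -0.316, 0.1, 92, 0) rot [0. 0. 0.] shift [  0.   0. 150.]
```

Run:
```python
from h import *
C=cam('top'); f=2.95; np.set_printoptions(precision=4,suppress=True)
P=lambda uv,z: unproj(C,(np.array(uv,float)+.5)/f-.5+[180,165],z)[:,:2]
print(P([(553,180),(553,35),(692,178),(692,35)],.078))
g=cv2.cvtColor(cv2.imread('pics/top0.png'),cv2.COLOR_BGR2GRAY).astype(int)
for v in (185,195,205,215,222): print(v,list(g[v,358:376]),'|',list(g[v,408:424]))
for u in (372,376,380,392,405,410): print(u,list(g[218:236,u]))
for z in (.4,.5,.6): print('cabinet edge',unproj(C,[(320,174)],z))
```

```text
[[ 0.6264 -0.2429]
 [ 0.7767 -0.242 ]
 [ 0.631  -0.382 ]
 [ 0.7794 -0.3835]]
185 [np.int64(81), np.int64(82), np.int64(74), np.int64(78), np.int64(105), np.int64(120), np.int64(119), np.int64(120), np.int64(115), np.int64(87), np.int64(108), np.int64(101), np.int64(86), np.int64(80), np.int64(98), np.int64(100), np.int64(98), np.int64(98)] | [np.int64(62), np.int64(60), np.int64(64), np.int64(89), np.int64(118), np.int64(104), np.int64(110), np.int64(119), np.int64(108), np.int64(79), np.int64(44), np.int64(50), np.int64(44), np.int64(36), np.int64(38), np.int64(43)]
195 [np.int64(74), np.int64(82), np.int64(122), np.int64(172), np.int64(175), np.int64(121), np.int64(124), np.int64(120), np.int64(119), np.int64(85), np.int64(106), np.int64(106), np.int64(116), np.int64(185), np.int64(183), np.int64(175), np.int64(113), np.int64(106)] | [np.int64(173), np.int64(134), np.int64(63), np.int64(73), np.int64(99), np.int64(103), np.int64(125), np.int64(147), np.int64(118), np.int64(100), np.int64(43), np.int64(46), np.int64(47), np.int64(52), np.int64(39), np.int64(43)]
205 [np.int64(152), 
[... 2553 characters left out ...]
123), np.int64(124), np.int64(119)]
405 [np.int64(118), np.int64(117), np.int64(118), np.int64(104), np.int64(105), np.int64(109), np.int64(115), np.int64(95), np.int64(108), np.int64(119), np.int64(120), np.int64(120), np.int64(122), np.int64(120), np.int64(120), np.int64(122), np.int64(121), np.int64(121)]
410 [np.int64(76), np.int64(68), np.int64(65), np.int64(65), np.int64(93), np.int64(109), np.int64(90), np.int64(71), np.int64(108), np.int64(124), np.int64(118), np.int64(119), np.int64(122), np.int64(123), np.int64(122), np.int64(121), np.int64(119), np.int64(119)]
cabinet edge [[ 0.6863 -0.1093  0.4   ]]
cabinet edge [[ 0.6565 -0.1121  0.5   ]]
cabinet edge [[ 0.6267 -0.1148  0.6   ]]
```

Run:
```python
from h import *
steps((.628,-.315,.15,90.5,0),(.628,-.315,.047,90.5,0))
```

```text
t 16.55 pos [ 519.2 -201.8  248.2] F [0.6 0.2 0.1] w 75.0
(0.628, -0.315, 0.15, 90.5, 0) rot [0.  0.  1.3] shift [-116.4  105.3   98.3]
(0.628, -0.315, 0.047, 90.5, 0) rot [0. 0. 0.] shift [  0.   0. 103.]
```

Emit:
move_arm(
  deltas=[
    [0, 0, 0.2, -20, 18, 10, 75],
    [0, 0, 0.4, -40, 36, 25, 75],
    [0, 0, 0.6, -60, 54, 40, 75],
    [0, 0, 0.8, -80, 72, 60, 75],
    [0, 0, 1, -100, 90, 80, 75],
    [0, 0, 1.3, -116, 105, 98, 75],
    [0, 0, 1.3, -116.4, 105.3, 130, 75],
    [0, 0, 1.3, -116.4, 105.3, 160, 75],
    [0, 0, 1.3, -116.4, 105.3, 185, 75],
    [0, 0, 1.3, -116.4, 105.3, 201, 75],
  ],
)

```text
clock: 17.55
position: [0.6261, -0.3132, 0.044]
eef_rot: [-2.215, -2.224, 0.0]
ft_force: [0.4, -1.2, -0.1]
width: 0.881
finger_force: 0.0
```

Run:
```python
from h import *
steps((.628,-.315,.047,90.5,0)); s=monitor.read_state(); print(s['q'])
cv2.imwrite('pics/w2.png',imaging.get_image('wrist'))
```

```text
t 17.55 pos [ 626.1 -313.2   44. ] F [ 0.4 -1.2 -0.1] w 75.2
(0.628, -0.315, 0.047, 90.5, 0) rot [-0.1 -0.1 -0.3] shift [-1.8  1.8 -3.1]
[ 0.8  0.6 -0.5  1.5  0.3  1.1  0.2]
```

View pics/w2.png

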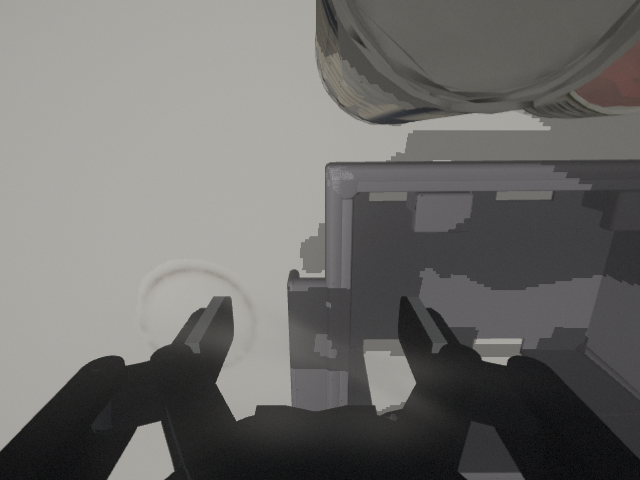

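The wrist view shows the fingers straddling the lip and rim (lip outer edge u≈289, rim inner edge u≈351, finger gap centred at 318), with the tin and jar clear. I'll close and lift.

Emit:
move_arm(
  deltas=[
    [0, 0, 0, 0, 0, 0, 45],
    [0, 0, 0, 0, 0, 0, 15],
    [0, 0, 0, 0, 0, 0, 10],
    [0, 0, 0, 0, 0, 0, 10],
    [0, 0, 0, 0, 0, 0, 10],
    [0, 0, 0, 0, 0, 0, 10],
    [0, 0, 0, 0, 0, -8, 10],
    [0, 0, 0, 0, 0, -22, 10],
    [0, 0, 0, 0, 0, -40, 10],
    [0, 0, 0, 0, 0, -60, 10],
  ],
  force=60,
)

```text
clock: 18.6
position: [0.6256, -0.3128, 0.1071]
eef_rot: [-2.213, -2.224, 0.001]
ft_force: [-0.0, -1.1, -2.4]
width: 0.268
finger_force: 58.8
```

Run:
```python
from h import *
steps(); s=monitor.read_state(); print(s['finger_force'],s['moment'])
x,y,z=s['position']
steps((x-.22,y,.12,90.3,0),(.50,-.25,.12,180,0),(.50,-.25,.048,180,0))
```

```text
t 18.6 pos [ 625.6 -312.8  107.1] F [-0.  -1.1 -2.4] w 22.9
58.78999711945653 [0.  0.2 0. ]
t 18.6 pos [ 625.6 -312.8  107.1] F [-0.  -1.1 -2.4] w 22.9
(np.float64(0.4055897710730132), np.float64(-0.312776173295699), 0.12, 90.3, 0) rot [-0.2 -0.2 -0. ] shift [   1.1 -220.   -12.1]
(0.5, -0.25, 0.12, 180, 0) rot [  0.    0.  -89.7] shift [62.3 94.7  0. ]
(0.5, -0.25, 0.048, 180, 0) rot [0. 0. 0.] shift [ 0.  0. 72.]
```

Emit:
move_arm(
  deltas=[
    [0, 0, 0, 0, -12, -4, 10],
    [0, 0, 0, 0, -36, -8, 10],
    [0, 0, 0, 0.3, -66, -12, 10],
    [0, 0, 0, 0.5, -98, -12, 10],
    [0, 0, 0, 0.7, -130, -12, 10],
    [0, 0, 0, 0.8, -162, -14, 10],
    [0, 0, 0, 1, -190, -25, 10],
    [0, 0, 0, 1, -208, -45, 10],
    [0, 0, 0, 1, -216, -65, 10],
    [0, 0, 0, 1, -220, -80, 10],
  ],
)

```text
clock: 19.6
position: [0.4047, -0.3133, 0.1876]
eef_rot: [-2.216, -2.223, 0.001]
ft_force: [-0.1, -0.1, -2.8]
width: 0.27
finger_force: 59.3
```

Run:
```python
from h import *
s=monitor.read_state(); print(s['finger_force'],s['moment'],s['q'])
steps((.515,-.295,.18,180,0),(.515,-.295,.047,180,0))
```

```text
59.265834242105484 [-0.03976016  0.21393931 -0.03397523] [ 1.09263852  0.08351311 -0.50744318  1.83111329  0.04330793  1.2404313
  0.57566132]
t 19.6 pos [ 404.7 -313.3  187.6] F [-0.1 -0.1 -2.8] w 23.1
(0.515, -0.295, 0.18, 180, 0) rot [ -0.1  -0.2 -89.8] shift [ 17.9 110.4   7.3]
(0.515, -0.295, 0.047, 180, 0) rot [0. 0. 0.] shift [  0.   0. 133.]
```

Emit:
move_arm(
  deltas=[
    [0, 0, -5, 0, 2, 0, 10],
    [0, 0, -13, 1, 6, 0, 10],
    [0, 0, -21, 2, 15, 0, 10],
    [0, 0, -29, 4, 25, 0, 10],
    [0, 0, -37.5, 6, 37, 0, 10],
    [0, 0, -46, 8, 50, 0, 10],
    [0, 0, -54.5, 10, 64, 0, 10],
    [0, 0, -63, 12, 78, 0, 10],
    [0, 0, -71, 14, 90, 0, 10],
    [0, 0, -79, 16, 100, 0, 10],
  ],
)

```text
clock: 20.6
position: [0.5071, -0.2962, 0.1863]
eef_rot: [-0.283, -3.127, -0.003]
ft_force: [-0.4, 0.1, -2.7]
width: 0.265
finger_force: 59.2
```

Run:
```python
from h import *
s=monitor.read_state(); print(s['finger_force'],s['moment'],s['q'])
steps((.515,-.295,.18,180,0),(.515,-.295,.047,180,0))
```

```text
59.176645651459694 [-0.21095817  0.04396824 -0.04117291] [ 1.04685837  0.27952707 -0.66419745  1.65201089  0.17726024  1.27411736
  1.73939688]
t 20.6 pos [ 507.1 -296.2  186.3] F [-0.4  0.1 -2.7] w 22.7
(0.515, -0.295, 0.18, 180, 0) rot [  0.1  -0.1 -10.3] shift [-7.5  2.5  6.3]
(0.515, -0.295, 0.047, 180, 0) rot [0. 0. 0.] shift [  0.   0. 133.]
```

Emit:
move_arm(
  deltas=[
    [0, 0, -5, -3, 1, 15, 10],
    [0, 0, -10.3, -7, 2, 40, 10],
    [0, 0, -10.3, -7.5, 2.5, 70, 10],
    [0, 0, -10.3, -7.5, 2.5, 98, 10],
    [0, 0, -10.3, -7.5, 2.5, 118, 10],
    [0, 0, -10.3, -7.5, 2.5, 130, 10],
    [0, 0, -10.3, -7.5, 2.5, 135, 10],
    [0, 0, -10.3, -7.5, 2.5, 138, 10],
    [0, 0, -10.3, -7.5, 2.5, 140, 10],
    [0, 0, -10.3, -7.5, 2.5, 141.5, 10],
  ],
)

```text
clock: 21.6
position: [0.5161, -0.2985, 0.0505]
eef_rot: [0.016, 3.14, -0.003]
ft_force: [-7.0, -6.8, 28.1]
width: 0.27
finger_force: 123.5
```

Emit:
move_arm(
  deltas=[
    [0, 0, 0, 0, 0, -4, 10],
    [0, 0, 0, 0, 0, -7, 10],
    [0, 0, 0, 0, 0, -7, 10],
    [0, 0, 0, 0, 0, -7, 10],
    [0, 0, 0, 0, 0, -7, 10],
    [0, 0, 0, 0, 0, -7, 24],
    [0, 0, 0, 0, 0, -7, 30],
    [0, 0, 0, 0, 0, -7, 45],
    [0, 0, 0, 0, 0, -7, 60],
    [0, 0, 0, 0, 0, -7, 60],
  ],
)

```text
clock: 22.6
position: [0.5143, -0.295, 0.0518]
eef_rot: [-0.011, -3.14, -0.004]
ft_force: [0.5, 0.5, 0.3]
width: 0.701
finger_force: 0.0
```

Run:
```python
from h import *
s=monitor.read_state(); print(s['finger_force'],s['moment'],s['q'])
steps((.515,-.295,.18,180,0))
im=imaging.get_image('top'); cv2.imwrite('pics/top9raw.png',im)
C=cam('top'); print(proj(C,[[.515,-.295,.07],[.515,-.2,.078],[.586,-.108,.078],[.444,-.108,.078],[.444,-.292,.078],[.586,-.292,.078]]))
g=cv2.cvtColor(im,cv2.COLOR_BGR2GRAY)
```

```text
0.0 [0.04080947 0.02386501 0.00655454] [ 1.01083716  0.43237465 -0.64732454  1.76883775  0.29511517  1.04186533
  1.82030228]
t 22.6 pos [ 514.3 -295.    51.8] F [0.5 0.5 0.3] w 59.9
(0.515, -0.295, 0.18, 180, 0) rot [ 0.1 -0.1 -0.4] shift [  -0.5    0.3 -128.2]
[[384.4 263.9]
 [352.1 262.9]
 [321.1 238.3]
 [320.  286.7]
 [383.6 287.9]
 [383.7 239.5]]
```

Emit:
move_arm(
  deltas=[
    [0, 0, 0, 0, 0, -15, 60],
    [0, 0, 0, 0, 0, -45, 60],
    [0, 0, 0, 0, 0, -85, 60],
    [0, 0, 8, 0, 0, -120, 60],
    [0, 0, 16.5, 8, 0, -145, 60],
    [0, 0, 25, 25, -10, -150, 60],
    [0, 0, 33.5, 45, -25, -150, 60],
    [0, 0, 42, 70, -40, -150, 60],
    [0, 0, 50.5, 95, -55, -150, 60],
    [0, 0, 59, 115, -65, -150, 60],
  ],
)

```text
clock: 23.65
position: [0.3977, -0.3608, 0.2032]
eef_rot: [-1.566, -2.722, -0.001]
ft_force: [0.9, 0.4, 0.3]
width: 0.701
finger_force: 0.0
```

Run:
```python
from h import *
np.set_printoptions(precision=4,suppress=True)
steps((.45,-.205,.2,90,0))
im=imaging.get_image('top'); cv2.imwrite('pics/top10raw.png',im); C=cam('top')
g=cv2.cvtColor(im,cv2.COLOR_BGR2GRAY).astype(int)
for v in range(232,296,6): print(v,[int(a) for a in g[v,306:400:2]])
for u in (330,345,360,375): print(u,[int(a) for a in g[228:300,u]])
```

```text
t 23.65 pos [ 397.7 -360.8  203.2] F [0.9 0.4 0.3] w 59.8
(0.45, -0.205, 0.2, 90, 0) rot [-0.  -0.1 30.2] shift [108.4 123.5   3.3]
232 [125, 127, 125, 128, 126, 128, 122, 128, 125, 123, 127, 123, 124, 124, 125, 127, 123, 125, 126, 125, 126, 125, 126, 124, 125, 125, 127, 127, 123, 124, 127, 127, 126, 126, 125, 124, 125, 125, 128, 128, 127, 125, 124, 126, 128, 126, 142]
238 [125, 127, 125, 125, 124, 125, 125, 124, 110, 101, 97, 103, 102, 104, 99, 101, 108, 139, 139, 139, 139, 149, 108, 108, 109, 106, 109, 107, 150, 150, 171, 170, 172, 116, 116, 116, 112, 112, 113, 114, 124, 125, 125, 125, 125, 128, 190]
244 [127, 124, 125, 124, 123, 124, 126, 127, 100, 77, 71, 76, 73, 72, 69, 70, 74, 83, 168, 83, 80, 84, 122, 93, 94, 86, 87, 88, 86, 117, 143, 114, 112, 112, 103, 91, 92, 73, 82, 89, 125, 128, 127, 126, 122, 122, 185]
250 [129, 129, 127, 125, 126, 127, 125, 126, 97, 82, 72, 89, 114, 113, 114, 112, 113, 116, 145, 186, 149, 148, 146, 114, 113, 115, 112, 114, 117, 189, 184, 152, 192, 189, 120, 109, 75, 72, 96, 89, 127, 121, 123, 127, 129, 127, 133]
256 [126, 124, 126, 127, 126, 133, 185, 1
[... 2241 characters left out ...]
, 190, 192]
360 [127, 125, 124, 123, 127, 125, 125, 126, 124, 125, 107, 107, 111, 106, 97, 93, 88, 94, 95, 93, 102, 111, 114, 115, 113, 112, 116, 114, 116, 116, 114, 116, 113, 116, 113, 115, 115, 116, 117, 118, 118, 93, 84, 84, 86, 87, 88, 87, 84, 87, 87, 85, 84, 87, 82, 74, 118, 121, 127, 155, 182, 193, 193, 190, 191, 188, 189, 192, 191, 191, 193, 193]
375 [125, 124, 123, 125, 126, 123, 122, 127, 127, 125, 116, 113, 116, 112, 101, 94, 95, 86, 102, 99, 93, 105, 113, 115, 114, 111, 109, 111, 109, 111, 113, 110, 112, 112, 112, 112, 113, 113, 115, 114, 111, 92, 83, 85, 86, 85, 86, 86, 84, 86, 88, 89, 87, 84, 80, 73, 133, 127, 132, 154, 183, 190, 190, 190, 191, 190, 187, 191, 189, 192, 190, 193]
```

Run:
```python
from h import *
np.set_printoptions(precision=4,suppress=True); C=cam('top')
print(unproj(C,[(330,287),(345,287),(360,287.3),(375,287.4)],.066)[:,:2], unproj(C,[(321.2,256),(384.9,256),(321.2,280),(384.9,280)],.07)[:,:2],unproj(C,[(390,264)],.074))
steps((.447,-.215,.14,90,0),(.447,-.215,.056,90,0))
```

```text
[[ 0.4445 -0.1368]
 [ 0.4454 -0.1806]
 [ 0.4453 -0.2243]
 [ 0.4459 -0.268 ]] [[ 0.5347 -0.1092]
 [ 0.5383 -0.2963]
 [ 0.4641 -0.1107]
 [ 0.4677 -0.2964]] [[ 0.5144 -0.3108  0.074 ]]
t 23.7 pos [ 394.1 -363.2  203. ] F [-3.3 -1.6 -0.6] w 60.0
(0.447, -0.215, 0.14, 90, 0) rot [-0.2 -0.  29.6] shift [102.6 119.4  62.8]
(0.447, -0.215, 0.056, 90, 0) rot [0. 0. 0.] shift [ 0.  0. 84.]
```

Emit:
move_arm(
  deltas=[
    [0, 0, 4, 12, 14, 4, 60],
    [0, 0, 8, 24, 28, 12, 60],
    [0, 0, 12, 36, 42, 20, 60],
    [0, 0, 16, 48, 56, 28, 60],
    [0, 0, 20, 60, 70, 36, 60],
    [0, 0, 24, 72, 85, 44, 60],
    [0, 0, 28, 86, 102, 52, 60],
    [0, 0, 30, 102, 121, 62, 60],
    [0, 0, 30, 102, 121, 62, 60],
    [0, 0, 30, 102, 121, 62, 60],
  ],
)

```text
clock: 24.7
position: [0.4517, -0.2097, 0.141]
eef_rot: [-2.206, -2.235, -0.001]
ft_force: [-0.0, -0.1, 0.3]
width: 0.702
finger_force: 0.0
```

Run:
```python
from h import *
steps((.4497,-.2165,.056,90.6,0)); print(monitor.read_state()['q'])
```

```text
t 24.7 pos [ 451.7 -209.7  141. ] F [-0.  -0.1  0.3] w 59.9
(0.4497, -0.2165, 0.056, 90.6, 0) rot [-0.  -0.1  0.1] shift [-6.9 -2.  85. ]
[ 1.   0.1 -0.6  1.9  0.1  1.1  0.3]
```

Emit:
move_arm(
  deltas=[
    [0, 0, 0, -3, -1, 20, 60],
    [0, 0, 0, -7, -2, 45, 60],
    [0, 0, 0, -7, -2, 68, 60],
    [0, 0, 0, -7, -2, 80, 60],
    [0, 0, 0, -7, -2, 85, 60],
    [0, 0, 0, -7, -2, 85, 40],
    [0, 0, 0, -7, -2, 85, 20],
    [0, 0, 0, -7, -2, 85, 2],
    [0, 0, 0, -7, -2, 85, 2],
    [0, 0, 0, -7, -2, 85, 2],
  ],
  force=60,
)

```text
clock: 25.7
position: [0.4505, -0.2177, 0.0571]
eef_rot: [2.21, 2.232, 0.002]
ft_force: [-3.1, 0.7, 7.9]
width: 0.114
finger_force: 58.4
```

Run:
```python
from h import *
s=monitor.read_state(); print(s['finger_force'],s['moment'],s['q'])
steps()
```

```text
58.39867779810447 [ 0.22273486 -0.1300683  -0.04625681] [ 0.9414119   0.21485712 -0.5896885   1.99270908  0.14301881  0.97331991
  0.29156094]
t 25.7 pos [ 450.5 -217.7   57.1] F [-3.1  0.7  7.9] w 9.8
```

Run:
```python
from h import *
np.set_printoptions(precision=4,suppress=True); C=cam('top')
im=imaging.get_image('top'); cv2.imwrite('pics/top11raw.png',im)
g=cv2.cvtColor(im,cv2.COLOR_BGR2GRAY).astype(int)
for v in range(183,242,3): print(v,[int(a) for a in g[v,184:212]],'|',[int(a) for a in g[v,246:270]])
for u in (200,206,212,218,225,232,238,244,250,256): print(u,[int(a) for a in g[182:202,u]],'|',[int(a) for a in g[224:242,u]])
```

```text
183 [184, 187, 187, 185, 186, 186, 186, 187, 179, 176, 184, 175, 167, 156, 152, 157, 146, 120, 92, 90, 87, 81, 74, 74, 70, 63, 64, 64] | [121, 124, 123, 123, 125, 123, 121, 120, 124, 118, 120, 121, 121, 185, 183, 184, 122, 122, 123, 121, 110, 117, 121, 119]
186 [187, 186, 186, 185, 184, 184, 185, 185, 189, 184, 186, 186, 188, 187, 184, 186, 185, 151, 119, 123, 122, 121, 122, 119, 124, 122, 121, 124] | [123, 124, 123, 120, 123, 121, 121, 124, 123, 120, 122, 121, 121, 185, 184, 187, 185, 122, 115, 111, 121, 122, 119, 116]
189 [188, 186, 185, 186, 187, 186, 187, 185, 188, 187, 183, 186, 186, 163, 128, 113, 107, 108, 108, 110, 105, 105, 108, 105, 109, 104, 106, 105] | [106, 107, 103, 105, 102, 103, 104, 105, 110, 107, 115, 112, 151, 184, 185, 186, 185, 115, 120, 128, 122, 120, 119, 126]
192 [189, 187, 186, 186, 189, 188, 186, 188, 187, 188, 186, 187, 156, 113, 109, 116, 103, 86, 91, 95, 91, 92, 91, 93, 97, 98, 97, 98] | [86, 98, 95, 100, 96, 94, 87, 92, 92, 127, 105, 109, 92, 124, 187, 185, 162, 122, 128, 124, 120, 124, 125, 127]
195 [184, 187, 186, 187, 186, 185, 186, 186, 186, 186, 186
[... 5187 characters left out ...]
, 84, 83, 84, 104, 118, 124, 113, 96, 114, 132] | [171, 168, 165, 123, 101, 101, 101, 149, 135, 117, 118, 132, 174, 188, 187, 187, 190, 190]
244 [125, 123, 122, 125, 121, 122, 112, 107, 106, 106, 96, 91, 96, 96, 91, 78, 76, 93, 107, 130] | [169, 167, 164, 126, 101, 100, 96, 88, 124, 120, 123, 134, 175, 190, 190, 188, 188, 187]
250 [123, 125, 122, 123, 123, 124, 104, 102, 106, 101, 96, 94, 92, 93, 94, 90, 93, 79, 76, 76] | [144, 140, 109, 84, 81, 83, 83, 84, 124, 122, 121, 112, 169, 186, 187, 188, 188, 189]
256 [123, 120, 120, 123, 122, 122, 116, 115, 116, 113, 105, 95, 106, 110, 110, 108, 111, 108, 110, 111] | [93, 96, 95, 90, 86, 83, 83, 80, 102, 104, 100, 129, 172, 187, 190, 186, 188, 187]
```

Run:
```python
from h import *
np.set_printoptions(precision=4,suppress=True); C=cam('top')
u=np.array([200,206,212,218,225,232,238,244,250,256]);v=np.array([234.6,234.7,234.7,235.0,235.05,235.0,235.4,235.4,235.65,235.5])
w=unproj(C,np.c_[u,v],.066)[:,:2]; c=np.polyfit(w[:,1],w[:,0],1); print('full front slope',np.degrees(np.arctan(c[0])),'x@.178',np.polyval(c,.178))
w=unproj(C,np.c_[[330,345,360,375],[287,287,287.3,287.4]],.066)[:,:2]; 
print('full lip',unproj(C,[(191.8,205),(191.4,210),(191.1,215),(190.9,219)],.074)[:,:2],'left rim',unproj(C,[(195.3,222),(195.1,225),(195.5,198)],.074)[:,:2],'right',unproj(C,[(257.3,204),(257,213),(257.2,222)],.074)[:,:2])
# back rim outer/top edge (upper crossing) 
print('back',unproj(C,[(200,187.4),(225,187.7),(250,187.6)],.078)[:,:2])
steps()
```

```text
full front slope 0.0030830257038731218 x@.178 0.5925275916130686
full lip [[0.681  0.2836]
 [0.6656 0.2837]
 [0.6502 0.2836]
 [0.638  0.2834]] left rim [[0.629  0.2695]
 [0.6199 0.2695]
 [0.7028 0.2737]] right [[0.6873 0.0855]
 [0.6597 0.0852]
 [0.6323 0.0834]]
back [[0.7349 0.261 ]
 [0.7351 0.1849]
 [0.7365 0.1092]]
t 25.75 pos [ 450.5 -217.7   57.2] F [-2.4  0.5  8. ] w 9.6
```

Emit:
move_arm(
  deltas=[
    [0, 0, 0, 0, 0, -5, 2],
    [0, 0, 0, 0, 0, -15, 2],
    [0, 0, 0, 0, 0, -32, 2],
    [0, 0, 0, 0, 0, -55, 2],
    [0, 0, 0, 2, 0, -80, 2],
    [0, 0, 0, 10, 0, -102, 2],
    [0, 0, 0, 25, 0, -116, 2],
    [0, 0, 0, 48, 0.3, -124, 2],
    [0, 0, 0, 75, 0.5, -128, 2],
    [0, 0, 0, 105, 0.8, -128, 2],
  ],
)

```text
clock: 26.75
position: [0.4483, -0.1098, 0.1833]
eef_rot: [-2.207, -2.231, 0.0]
ft_force: [0.5, 0.6, -2.6]
width: 0.097
finger_force: 58.5
```

Run:
```python
from h import *
s=monitor.read_state(); print(s['finger_force'],s['moment'],s['q'])
steps((.452,.1639,.185,90.6,0),(.5975,.1639,.185,90.6,0))
```

```text
58.45224900171161 [0.0207413  0.09886989 0.00295726] [ 0.89446636 -0.02882377 -0.69121375  1.93921958 -0.02139931  1.22759693
  0.22147058]
t 26.75 pos [ 448.3 -109.8  183.3] F [ 0.5  0.6 -2.6] w 8.3
(0.452, 0.1639, 0.185, 90.6, 0) rot [-0.1 -0.1  0. ] shift [273.6   6.6  -1.1]
(0.5975, 0.1639, 0.185, 90.6, 0) rot [0. 0. 0.] shift [ -1.5 145.5   0. ]
```

Emit:
move_arm(
  deltas=[
    [0, 0, 0, 36, 0.5, -1, 2],
    [0, 0, 0, 74, 1.5, -1, 2],
    [0, 0, 0, 112, 2.5, -1, 2],
    [0, 0, 0, 150, 3.5, -1, 2],
    [0, 0, 0, 188, 4.5, -1, 2],
    [0, 0, 0, 222, 8, -1, 2],
    [0, 0, 0, 248, 20, -1, 2],
    [0, 0, 0, 264, 42, -1, 2],
    [0, 0, 0, 272, 68, -1, 2],
    [0, 0, 0, 273, 90, -1, 2],
  ],
)

```text
clock: 27.75
position: [0.535, 0.1649, 0.1841]
eef_rot: [-2.202, -2.234, 0.001]
ft_force: [-0.7, 0.6, -2.5]
width: 0.1
finger_force: 58.5
```

Run:
```python
from h import *
s=monitor.read_state(); print(s['finger_force'],s['moment'],s['q'])
steps((.5975,.1639,.185,90.6,0))
```

```text
58.548259008675814 [-0.04111427  0.1612007  -0.01655386] [ 0.50372351  0.29354326 -0.98788073  1.71331799  0.25080076  1.27458271
 -0.52453956]
t 27.75 pos [535.  164.9 184.1] F [-0.7  0.6 -2.5] w 8.5
(0.5975, 0.1639, 0.185, 90.6, 0) rot [-0.2 -0.2  0.2] shift [-1.9 62.5 -1.1]
```

Emit:
move_arm(
  deltas=[
    [0, 0, 0, -0.5, 10, 0, 2],
    [0, 0, 0, -1, 24, 0, 2],
    [0, 0, 0, -1.5, 40, 0, 2],
    [0, 0, 0, -2, 54, 2, 2],
    [0, 0, 0, -2, 61, 10, 2],
    [0, 0, 0, -2, 62.5, 20, 2],
    [0, 0, 0, -2, 62.5, 28, 2],
    [0, 0, 0, -2, 62.5, 33, 2],
    [0, 0, 0, -2, 62.5, 34, 2],
    [0, 0, 0, -2, 62.5, 34, 2],
  ],
)

```text
clock: 28.75
position: [0.5984, 0.1603, 0.1508]
eef_rot: [-2.208, -2.231, -0.0]
ft_force: [-0.2, 0.6, -2.9]
width: 0.101
finger_force: 58.6
```

Run:
```python
from h import *
s=monitor.read_state(); print(s['finger_force'],s['moment'],s['q'])
w=imaging.get_image('wrist'); cv2.imwrite('pics/w3.png',w); t=imaging.get_image('top'); cv2.imwrite('pics/top12raw.png',t)
sd=imaging.get_image('side'); cv2.imwrite('pics/side12raw.png',sd)
a=cv2.resize(w,(400,300)); b=cv2.resize(t[165:255,170:290],(400,300),interpolation=cv2.INTER_CUBIC)
C=cam('side',None); p=proj(C,[[.66,.178,.1]])[0].astype(int); print(p)
x0=max(0,min(p[0]-80,480)); y0=max(0,min(p[1]-60,360)); c=cv2.resize(sd[y0:y0+120,x0:x0+160],(400,300),interpolation=cv2.INTER_CUBIC)
cv2.imwrite('pics/combo.png',np.vstack([np.hstack([a,b]),np.hstack([c,cv2.resize(w[240:480,160:480],(400,300))])]))
steps((.5975,.1639,.127,90.6,0))
```

```text
58.56427302584052 [-0.03058445  0.12557279 -0.00838356] [ 0.40968944  0.45792424 -0.91772514  1.60752196  0.37460989  1.2648871
 -0.56249259]
[254 289]
t 28.9 pos [599.  160.4 151.4] F [-0.2  0.5 -2.8] w 8.5
(0.5975, 0.1639, 0.127, 90.6, 0) rot [-0.  -0.1 -0. ] shift [ 3.5 -1.4 24.4]
```

View pics/combo.png

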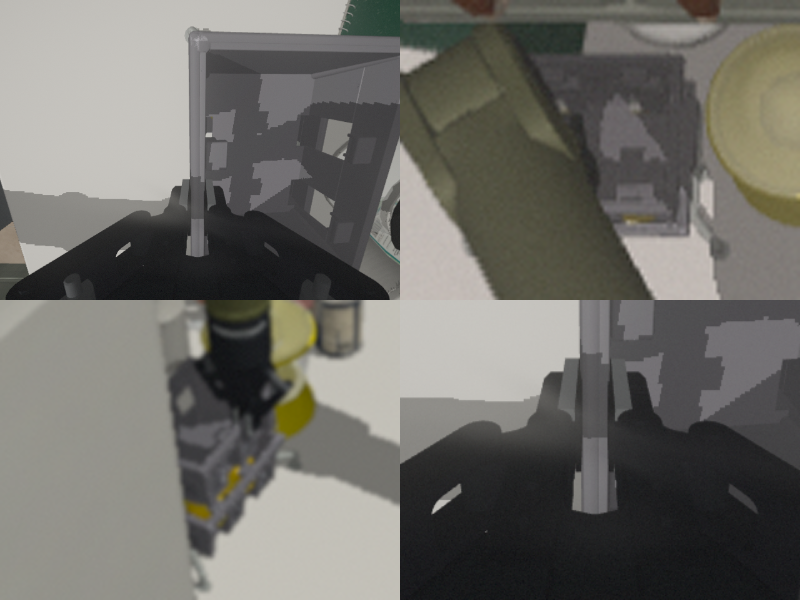

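The wrist view shows the rim pinched centrally (rim at u≈198 of 400). The top crop shows the empty bin over the full one, lip end towards the press and yellow fruit visible below, with a gap to the press at about (700,190). The top rim line, rows 40 to 45, tells how far the bin sags.

Run:
```python
from h import *
c=imaging.calibration('wrist'); K=np.array([[c['fx'],0,c['cx']],[0,c['fy'],c['cy']],[0,0,1]]); M=np.linalg.inv(c['tool_from_camera'])
np.set_printoptions(precision=1,suppress=True)
w=cv2.imread('pics/w3.png'); g=cv2.cvtColor(w,cv2.COLOR_BGR2GRAY).astype(float)
for xb in (92,94,90):
  for sag in (0,2,4,6):
    R=Rn.from_rotvec([np.radians(sag),0,0]).as_matrix()
    P=[R@np.array([.001*(xb+13.9),y,0])+[0,0,-.021] for y in (.0,.03,.06,.08)]
    print(xb,sag,cv2.projectPoints(np.array(P),cv2.Rodrigues(M[:3,:3])[0],M[:3,3],K,np.array([c['k1'],0,0,0]))[0][:,0].ravel())
for u in (420,460,500,540,580,620): 
    col=g[40:120,u]; d=np.diff(col); k=np.argsort(-abs(d))[:4]+40; print(u,sorted(int(a) for a in k),[int(a) for a in col[20:60:3]])
```

```text
92 0 [316.5  40.5 409.6  40.6 502.6  40.7 564.4  40.8]
92 2 [316.5  40.5 408.7  41.4 499.1  42.4 558.3  43.1]
92 4 [316.5  40.5 407.7  42.3 495.4  44.  552.1  45.2]
92 6 [316.5  40.5 406.6  43.1 491.8  45.6 546.   47.2]
94 0 [316.5  33.4 410.1  33.5 503.6  33.6 565.8  33.8]
94 2 [316.5  33.4 409.2  34.4 500.1  35.5 559.6  36.2]
94 4 [316.5  33.4 408.2  35.3 496.4  37.2 553.4  38.5]
94 6 [316.5  33.4 407.1  36.2 492.7  38.9 547.2  40.7]
90 0 [316.5  47.5 409.1  47.6 501.5  47.7 563.1  47.8]
90 2 [316.5  47.5 408.2  48.4 498.1  49.2 557.   49.9]
90 4 [316.5  47.5 407.2  49.1 494.5  50.7 550.9  51.8]
90 6 [316.5  47.5 406.1  49.9 490.8  52.2 544.8  53.7]
420 [51, 52, 80, 117] [122, 121, 120, 115, 119, 120, 122, 85, 78, 77, 78, 78, 76, 77]
460 [52, 53, 80, 117] [122, 120, 120, 118, 119, 118, 120, 96, 78, 77, 77, 75, 78, 77]
500 [53, 54, 81, 117] [120, 121, 118, 118, 119, 119, 118, 112, 76, 77, 77, 76, 75, 77]
540 [54, 55, 82, 108] [114, 115, 117, 115, 114, 114, 115, 112, 76, 75, 75, 78, 74, 75]
580 [56, 57, 83, 100] [107, 112, 111, 112, 108, 112, 114, 112, 77, 72, 73, 71, 72, 73]
620 [57, 58, 83, 84] [101, 113, 110, 109, 109, 110, 110, 111, 88, 70, 71, 90, 93, 98]
```

Emit:
move_arm(
  deltas=[
    [-1, 0, 0, 1.5, 0, 0, 2],
    [-2, 0, 0, 3, 0, 0, 2],
    [-3, 0, 0, 4.5, 0, 1, 2],
    [-4, 0, 0, 4.5, 0, 3, 2],
    [-5, 0, 0, 4.5, 0, 5, 2],
    [-5.5, 0, 0, 4.5, 0, 7, 2],
    [-5.5, 0, 0, 4.5, 0, 9, 2],
    [-5.5, 0, 0, 4.5, 0, 11, 2],
    [-5.5, 0, 0, 4.5, 0, 12, 2],
    [-5.5, 0, 0, 4.5, 0, 12, 2],
  ],
)

```text
clock: 29.9
position: [0.5987, 0.1647, 0.1386]
eef_rot: [2.164, 2.185, 0.105]
ft_force: [1.0, 0.2, -2.0]
width: 0.101
finger_force: 58.6
```

Run:
```python
from h import *
np.set_printoptions(precision=2,suppress=True)
s=monitor.read_state(); R=Rn.from_rotvec(s['eef_rot']).as_matrix(); print('tool z',R[:,2],'head',np.degrees(np.arctan2(R[1,0],R[0,0])))
d=np.array([.599,.165,.129])-s['position']; print('to .129:',1e3*R.T@d, s['ft_force'],s['moment'],s['position']*1e3, s['width']*85.4)
g=cv2.cvtColor(imaging.get_image('wrist'),cv2.COLOR_BGR2GRAY).astype(float)
for u in (420,500,580): 
    col=g[40:120,u]; dd=np.diff(col); print(u,sorted(np.argsort(-abs(dd))[:4]+40))
```

```text
tool z [ 0.09  0.   -1.  ] head 90.57665320283303
to .129: [ 0.25 -0.65  9.54] [ 0.98  0.24 -2.04] [-0.02  0.28 -0.  ] [598.75 164.73 138.56] 8.583486290022368
420 [np.int64(51), np.int64(52), np.int64(80), np.int64(117)]
500 [np.int64(53), np.int64(54), np.int64(81), np.int64(117)]
580 [np.int64(56), np.int64(82), np.int64(83), np.int64(100)]
```

Emit:
move_arm(
  deltas=[
    [0, 0, 0, 0, -0.1, 1, 2],
    [0, 0, 0, 0, -0.2, 2, 2],
    [0, 0, 0, 0, -0.3, 3, 2],
    [0, 0, 0, 0, -0.4, 4, 2],
    [0, 0, 0, 0, -0.5, 5, 2],
    [0, 0, 0, 0, -0.6, 6, 2],
    [0, 0, 0, 0, -0.6, 7, 2],
    [0, 0, 0, 0, -0.7, 8, 2],
    [0, 0, 0, 0, -0.7, 8, 2],
    [0, 0, 0, 0, -0.7, 8, 2],
  ],
)

```text
clock: 30.95
position: [0.5988, 0.1648, 0.1308]
eef_rot: [2.163, 2.185, 0.106]
ft_force: [-0.6, -0.2, -1.8]
width: 0.102
finger_force: 58.6
```

Emit:
move_arm(
  deltas=[
    [0, 0, 0, 0, 0, 0.5, 2],
    [0, 0, 0, 0, 0, 1, 2],
    [0, 0, 0, 0, -0.1, 1.5, 2],
    [0, 0, 0, 0, -0.1, 2, 2],
    [0, 0, 0, 0, -0.2, 2.5, 2],
    [0, 0, 0, 0, -0.2, 3, 2],
    [0, 0, 0, 0, -0.2, 3, 2],
    [0, 0, 0, 0, -0.2, 3, 2],
    [0, 0, 0, 0, -0.2, 3, 2],
    [0, 0, 0, 0, -0.2, 3, 2],
  ],
)

```text
clock: 31.95
position: [0.5989, 0.1649, 0.1279]
eef_rot: [2.163, 2.185, 0.106]
ft_force: [-0.9, 0.6, -1.3]
width: 0.103
finger_force: 58.5
```

Emit:
move_arm(
  deltas=[
    [0, 0, 0, 0, 0, 0.5, 2],
    [0, 0, 0, 0, 0, 1, 2],
    [0, 0, 0, 0, -0.1, 1.5, 2],
    [0, 0, 0, 0, -0.1, 2, 2],
    [0, 0, 0, 0, -0.2, 2.5, 2],
    [0, 0, 0, 0, -0.2, 2.5, 2],
    [0, 0, 0, 0, -0.2, 2.5, 2],
    [0, 0, 0, 0, -0.2, 2.5, 2],
    [0, 0, 0, 0, -0.2, 2.5, 2],
    [0, 0, 0, 0, -0.2, 2.5, 2],
  ],
)

```text
clock: 32.95
position: [0.599, 0.165, 0.1269]
eef_rot: [2.162, 2.184, 0.106]
ft_force: [-6.4, -2.8, 10.1]
width: 0.102
finger_force: 60.0
```

Run:
```python
from h import *
np.set_printoptions(precision=2,suppress=True)
s=monitor.read_state(); print(s['ft_force'],s['moment'],s['position']*1e3)
g=cv2.cvtColor(imaging.get_image('wrist'),cv2.COLOR_BGR2GRAY).astype(float)
for u in (420,500,580): 
    col=g[40:120,u]; dd=np.diff(col); print(u,sorted(np.argsort(-abs(dd))[:4]+40))
```

```text
[-6.44 -2.8  10.08] [-0.4   0.95 -0.08] [599.01 164.97 126.92]
420 [np.int64(51), np.int64(52), np.int64(79), np.int64(117)]
500 [np.int64(53), np.int64(54), np.int64(81), np.int64(117)]
580 [np.int64(55), np.int64(56), np.int64(82), np.int64(83)]
```

Emit:
move_arm(
  deltas=[
    [0, 0, 0, 0, 0, -0.7, 2],
    [0, 0, 0, 0, 0.1, -1.3, 2],
    [0, 0, 0, 0, 0.1, -1.3, 2],
    [0, 0, 0, 0, 0.1, -1.3, 2],
    [0, 0, 0, 0, 0.1, -1.3, 9],
    [0, 0, 0, 0, 0.1, -1.3, 11],
    [0, 0, 0, 0, 0.1, -1.3, 13],
    [0, 0, 0, 0, 0.1, -1.3, 16],
    [0, 0, 0, 0, 0.1, -1.3, 22],
    [0, 0, 0, 0, 0.1, -1.3, 30],
  ],
  force=20,
)

```text
clock: 34.0
position: [0.5989, 0.1648, 0.1264]
eef_rot: [2.163, 2.185, 0.106]
ft_force: [1.1, 0.1, 0.4]
width: 0.354
finger_force: 0.0
```

Run:
```python
from h import *
np.set_printoptions(precision=2,suppress=True)
s=monitor.read_state(); print(s['ft_force'],s['moment'],s['position']*1e3,s['width']*85.4)
w=imaging.get_image('wrist'); cv2.imwrite('pics/w4.png',w); g=cv2.cvtColor(w,cv2.COLOR_BGR2GRAY).astype(float)
for u in (420,460,500,540,580,620): 
    col=g[20:130,u]; dd=np.diff(col); print(u,sorted(int(a) for a in np.argsort(-abs(dd))[:5]+20))
```

```text
[1.08 0.11 0.42] [0.03 0.05 0.02] [598.9  164.79 126.43] 30.236735761016252
420 [50, 51, 79, 116, 117]
460 [51, 52, 79, 80, 117]
500 [52, 53, 80, 81, 117]
540 [35, 37, 48, 49, 51]
580 [54, 55, 81, 82, 100]
620 [55, 56, 82, 83, 92]
```

Emit:
move_arm(
  deltas=[
    [0, 0, 0, 0, 0, -5, 34],
    [0, 0, 0, 0, 0, -15, 36],
    [0, 0, 0, 0, 0, -32, 36],
    [0, 0, 0, 0, 0, -55, 36],
    [0, 0, 0, 0, -20, -75, 36],
    [0, 0, 0, 0, -50, -85, 36],
    [0, 0, 0, 0, -85, -85, 36],
    [0, 0, 0, -30, -110, -85, 36],
    [0, 0, 0, -70, -125, -85, 36],
    [0, 0, 0, -115, -130, -85, 36],
  ],
)

```text
clock: 35.05
position: [0.4616, 0.0485, 0.2003]
eef_rot: [2.156, 2.186, 0.105]
ft_force: [0.6, -1.2, 1.5]
width: 0.421
finger_force: 0.0
```

Run:
```python
from h import *
steps((.42,-.25,.22,90.6,5.5))
```

```text
t 35.05 pos [461.6  48.5 200.3] F [ 0.6 -1.2  1.5] w 36.0
(0.42, -0.25, 0.22, 90.6, 5.5) rot [5.6 5.6 0.5] shift [-298.   -43.6  -23.6]
```

Emit:
move_arm(
  deltas=[
    [0, 0, 0, -30, -4, -2, 36],
    [0, 0, 0, -64, -8, -5, 36],
    [0, 0, 0, -100, -12, -8, 36],
    [0, 0, 0, -136, -16, -11, 36],
    [0, 0, 0, -172, -20, -14, 36],
    [0, 0, 0, -208, -24, -17, 36],
    [0, 0, 0, -240, -28, -20, 36],
    [0, 0, 0, -265, -32, -22, 36],
    [0, 0, 0, -280, -34, -23, 36],
    [0, 0, 0, -280, -34, -23, 36],
  ],
)

```text
clock: 36.05
position: [0.4294, -0.2337, 0.2187]
eef_rot: [2.165, 2.181, 0.106]
ft_force: [0.5, 1.0, 0.0]
width: 0.415
finger_force: 0.0
```

Run:
```python
from h import *
np.set_printoptions(precision=4,suppress=True); C=cam('top')
im=imaging.get_image('top'); cv2.imwrite('pics/top13raw.png',im)
g=cv2.cvtColor(im,cv2.COLOR_BGR2GRAY).astype(int)
for v in (188,195,202,209,216,223,230): print(v,[int(a) for a in g[v,184:206]],'|',[int(a) for a in g[v,250:274]])
for u in (200,212,225,238,250,256): print(u,[int(a) for a in g[168:190,u]],'|',[int(a) for a in g[222:246,u]])
# prediction for stacked bin, centre (.6635,.178), z 70
X=lambda xb,yb,z: (.6635-yb*-1*0+yb, .178-xb, z)
print('pred front edge low/top, left, right rim, lip',proj(C,[X(0,-.071,.136),X(0,-.071,.148),X(-.092,0,.148),X(.092,0,.148),X(.106,0,.145),X(-.092,0,.136)]))
```

```text
188 [186, 184, 185, 184, 183, 173, 138, 107, 100, 88, 71, 84, 89, 89, 93, 90, 90, 89, 85, 87, 89, 89] | [94, 101, 106, 90, 98, 113, 114, 109, 118, 184, 184, 182, 182, 115, 109, 123, 121, 118, 118, 122, 121, 121, 117, 117]
195 [184, 185, 188, 183, 183, 159, 118, 111, 97, 74, 74, 72, 74, 74, 72, 72, 72, 84, 92, 97, 102, 102] | [108, 106, 110, 80, 68, 78, 75, 74, 79, 112, 124, 167, 114, 128, 124, 124, 126, 125, 130, 126, 127, 126, 130, 133]
202 [183, 184, 184, 185, 186, 154, 106, 115, 100, 76, 72, 73, 76, 74, 71, 74, 75, 81, 100, 105, 110, 109] | [117, 107, 108, 108, 104, 108, 107, 113, 77, 139, 117, 175, 147, 131, 134, 128, 131, 133, 129, 133, 136, 133, 135, 132]
209 [185, 186, 185, 188, 162, 122, 109, 98, 85, 76, 75, 78, 76, 75, 75, 75, 77, 93, 104, 106, 109, 110] | [109, 110, 108, 108, 109, 108, 110, 113, 105, 134, 111, 184, 185, 174, 146, 148, 136, 134, 137, 137, 142, 141, 141, 140]
216 [187, 186, 185, 185, 163, 118, 111, 90, 76, 78, 76, 76, 75, 75, 76, 76, 76, 77, 83, 89, 93, 94] | [104, 107, 99, 111, 109, 109, 106, 93, 123, 131, 98, 145, 161, 185, 186, 182, 186, 177, 153, 162, 152
[... 1274 characters left out ...]
44, 129, 112, 117, 131, 172, 187, 188, 186, 184, 187, 187, 187, 186, 187]
250 [103, 95, 88, 94, 137, 158, 156, 152, 142, 124, 103, 109, 119, 121, 114, 109, 105, 102, 92, 91, 94, 95] | [109, 106, 106, 105, 105, 108, 109, 121, 126, 97, 124, 122, 118, 110, 166, 186, 188, 185, 184, 184, 185, 185, 187, 187]
256 [72, 83, 85, 92, 139, 161, 159, 151, 140, 137, 130, 118, 122, 122, 117, 122, 122, 121, 121, 119, 114, 92] | [101, 92, 95, 95, 93, 88, 83, 84, 81, 82, 101, 104, 101, 125, 171, 184, 185, 186, 187, 186, 185, 188, 185, 186]
pred front edge low/top, left, right rim, lip [[220.5484 230.86  ]
 [219.6554 230.1002]
 [189.2308 205.1243]
 [253.1065 206.1439]
 [258.1489 206.4624]
 [190.3511 206.0725]]
```

```bash
python3 -c "
from workcell import robot
print(robot.job_done())"
```

```text
the job is handed in; nothing more can be done
None
```

The job is handed in at about 36 s: the full bin is pushed against the rail's back bar (it did not give under 35 N) with all four lemons in it, and the empty bin stands on its tabs, lip over the plain end. By the camera, though, the full bin reads about 1° off square to the bar.

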